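Rinse a pH electrode, hang it in the sample and take the reading

TASK

Take the cordless pH electrode out of its storage stand and rinse it by dipping its tip well into the free-standing rinse beaker for about a second, without knocking the glass. Then hang it by its grey collar in the forked clip on the meter's arm, so that it hangs upright on its own with its tip inside the sample beaker below, and last press and release the middle key of the three on the meter to take the reading. Leave both beakers upright where they stand.

Things in the scene. Friction and masses are not known exactly. Their poses are not given: they have to be found in the camera images.
- electrode: Cordless pH electrode, upright and loose in the storage stand, 222 mm long: dark shaft 12 mm thick, grey collar 32 mm in diameter 139 to 150 mm above the tip, dark blue head 15 to 16 mm thick from 150 to 198 mm (take it here), soft tail above. 65 g. Origin: centre of the tip; +z up the shaft. Round, so yaw does not matter. (The corded electrode in the tall bottle is not part of the job.)
- collar_underside (a point): On the electrode's axis at the underside of its grey collar, 139 mm above the tip; same axes as the electrode.
- storage_stand: Fixed stand: black foot 72 mm in diameter with a clear upright sleeve, 15 mm inside, 24 mm outside, mouth 98 mm and inner floor 18 mm above the bench. The electrode's tip stands on that floor, within 3 degrees of upright; lift it straight up over 80 mm to free it. Origin: centre of the underside, on the bench. Stand and rinse beaker may have changed places.
- rinse_beaker: Rinse beaker: clear 50 ml beaker, loose, about 45 g, 50 mm in diameter and 60 mm high, mouth about 44 mm clear, inner floor 6 mm above its underside. It stands alone on the bench in front of the meter. Origin at the centre of the underside, z up.
- sample_beaker: Sample beaker: same kind and size as the rinse beaker, loose; it stands on the bench under the clip of the meter's arm, its axis within about 15 mm of the clip's. Origin at the centre of the underside, z up.
- clip_seat (a point): Centre of the forked clip on the top face of its plate, 167 mm above the bench: the collar's underside rests here. White plate 6 mm thick under the end of the meter's arm; +x points along the arm to the fork's open end, z up. Slot 16 mm wide, closed 10 mm behind this point, open from the front, flared 24 to 37 mm in front; prongs 15 mm wide. Bring the shaft in from the open end, collar above the plate, then lower.
- ph_meter_arm_swivel (a joint): Angle of the meter's arm about its upright rod; starts at 0.9 to 1.0 and need not be changed. The arm turns with light friction (0.05 N m) and stays where it is left. Its end face (30 mm wide, 167 to 200 mm above the bench) is 38 mm behind the clip's centre, the rod (341 mm high) 172 mm behind it.
- read_key_top (a point): Centre of the top of the middle (green) one of the three keys on the meter's sloping panel, about 42 mm above the bench. Key 12 mm along this point's x, 26 mm along its y; the blue neighbours lie 34 mm away along x. The panel rises 8.5 degrees towards +x; the key travels along (0.148, 0, -0.989) in these axes, into the panel.
- ph_meter_key_read (a joint): Travel of the middle key: 0 released, 0.0012 m fully pressed, with a return spring of 4 N/mm (4.8 N fully down). Pressed counts from 0.0008 m.
Not all that is in view belongs to the job. What is shaped like the sample_beaker but orange or pink is not meant.

How it is judged:
By the outcome, as a careful person would: the job done as asked, in the order asked, and still so for the second after the job is handed in, with the robot touching nothing.
It also fails if it takes over 58 s, if anything falls off the work surface, if the arm or the gripper's body presses on something with over 40 N, if the wrist force passes 120 N, or if a joint passes its speed limit or range.

ROBOT

A 6-joint arm with a two-finger parallel gripper is mounted at the origin on a cart in front of the work surface, level with it; the furniture and walls round the work are solid. World frame = base frame: x ahead of the robot, y to its left, z up, the work surface at z = 0. Lengths are in m, angles in rad, forces in N, time in s.
With the tool pointing down it reaches from about 0.375 to 0.925 m from the base axis. Payload 5.7 kg.
Tool frame: the origin (TCP) lies at the very end of the fingers, on their centre line; the grasp point (between the pads) lies 19 mm behind it; z points along the fingers, y is the direction in which the jaws open and shut (so a half turn about z gives the same grasp; the last joint's range is limited). The gripper opens to 88 mm and grips with 3 to 60 N. Pads are 20 mm wide; open, the fingers measure 115 mm over their backs; the gripper's body (75 mm by 178 mm) begins 61 mm behind the grasp point.
Start: joints at [-1.277, 0.359, 1.51, -0, 1.272, -0.115], TCP at [0.238, -0.551, 0.223] pointing down, gripper open.
Joint ranges: [-2.97, 2.97], [-1.01, 2.36], [0.21, 2.38], [-0.96, 4.11], [0.2, 2.71], [-2.98, 2.98]. Speed limits (rad/s): [2.39, 2.39, 3.14, 3.14, 3.14, 3.14].

INTERFACE

Orientations are given as a unit quaternion [x, y, z, w].
In Python, from rig import env gives the robot as it stands.
- The arm moves only by the shell command python3 -m handwheel 'ROWS'. ROWS is text: rows parted by semicolons, each of 7 numbers parted by spaces: the shift along the tool's x, y, z in mm, then the turn, a rotation vector about the tool's x, y, z in rad, then the closure, from 0 (fully open) to 1 (shut). A call has 1 to 20 rows; each row is the pose to reach, as a shift and turn from the pose commanded when the call began, along the tool's axes at that moment; what a row does not reach only later rows make up. A row lasts 1/10 s, in which the tool goes at most 50 mm and 8.59 degrees, less where a joint would pass 70% of its speed; a pose out of reach is approached as far as the arm can. A call with a gripper value outside its range is refused whole. The fingers move at their own pace and stop on an object; the grip force is fixed at half the most. Time passes only in rows, so rows that repeat a pose let the fingers close. It gives the time, the measured TCP pose, the force and the opening at its end, in the units of the state.
- env.read_state(): the state, without advancing time (a new reading comes with each control period).
- env.get_image(name): name is "scene" or "side" or "wrist"; returns (picture, depth): 384x512x3 uint8, red, green, blue; 384x512 float32, m along the optical axis (not along the pixel's ray), 0 where there is no reading.
- env.camera_params(name): a dict with "intrinsics" (3x3 intrinsics, pixels), "k1" (the pictures are not rectified: a ray, as slopes to the right and down, at radius r is drawn at 1 + k1 r^2 times it, then the intrinsics apply), "R" (3x3) and "t" (3): a world point X has camera coordinates R X + t. Camera axes: x right, y down, z forward; pixel columns grow to the right and rows downward; lengths in m; the calibration is good to about 2 mm. A picture is of the moment at which its call begins: read the wrist's pose just before it. camera_params takes no time and is no camera call; for the wrist camera it gives the pose at the moment of the call.
- env.job_done(): hands the job in, once; it reports no verdict.
Trained networks look in the newest picture that a camera, given by its name, has taken for a name from the list of things; names that differ only in an ending like _2 or _b are one class to them, and where a whole thing is asked for, a point or a joint stands for the part that bears it (a point fixed in the world has none). Each returns a list of dicts, best first, with "score" (0 to 1); they miss things now and then, are a little off and sometimes report something else, mostly with a low value. They report only what shows in the picture. A call takes as long as a camera call. They do not tell look-alikes from the thing itself.
- env.boxes_of(label, camera): "uv" ([column, row] in pixels, amid what is visible of it).
The state is a dict: "time_s": time; "joint_pos": joint angles; "dq": joint speeds; "joint_torque": joint torques, N m; "ee_pos": TCP position; "orientation": TCP orientation; "ft_force": force on the tool from outside, world axes, zero at the start; "torque": the same for the moment, N m; "width": opening from 0.0 (shut) to 1.0 (fully open).
Only numpy, scipy, OpenCV 4.12 (cv2) and the standard library are available. Lean on these libraries where they do the work, as an engineer would, in place of code of your own. Each camera call takes 0.05 s, during which the arm holds its last target.

## Working session

There is one attempt and no reset: what is moved stays moved. The work goes in short steps, Python scripts to look and compute and a shell command to move; the robot and the scene stay as the last step left them, time stands still between calls to the robot, and variables do not carry over. Pictures are saved under pics/ and viewed, and the job is handed in when it is done.

```bash
ls; mkdir -p pics
python3 - <<'E'
from rig import env
import cv2,numpy as np
s=env.read_state();print({k:np.round(v,3) for k,v in s.items()})
for n in ["scene","side","wrist"]:
    im,d=env.get_image(n);cv2.imwrite(f"pics/{n}0.png",im[:,:,::-1]);np.save(f"pics/{n}0.npy",d)
    p=env.camera_params(n);print(n,{k:np.round(v,3).tolist() for k,v in p.items()})
    for l in ["electrode","storage_stand","rinse_beaker","sample_beaker","clip_seat","read_key_top"]:
        print(l,[(np.round(b["uv"]).tolist(),round(b["score"],2)) for b in env.boxes_of(l,n)])
E
```

```text
pics
{'time_s': np.float64(0.0), 'joint_pos': array([-1.277,  0.359,  1.511,  0.   ,  1.272, -0.115]), 'dq': array([ 0.001,  0.   , -0.001, -0.   ,  0.   , -0.001]), 'joint_torque': array([ 0.0000e+00, -5.1536e+01, -2.7073e+01,  6.8000e-02,  3.5000e-02,
       -0.0000e+00]), 'ee_pos': array([ 0.238, -0.55 ,  0.222]), 'orientation': array([ 0.979,  0.203, -0.   , -0.001]), 'ft_force': array([-0.252,  0.202, -0.51 ]), 'torque': array([-0.051, -0.011, -0.04 ]), 'width': np.float64(0.999)}
scene {'intrinsics': [[370.273, 0.0, 251.021], [0.0, 370.273, 187.263], [0.0, 0.0, 1.0]], 'k1': 0.028, 'R': [[0.803, -0.596, 0.003], [-0.428, -0.58, -0.693], [0.415, 0.555, -0.721]], 't': [-0.357, 0.427, 0.617]}
electrode [([165.0, 178.0], 0.58)]
storage_stand [([165.0, 177.0], 0.73), ([174.0, 221.0], 0.57)]
rinse_beaker [([227.0, 261.0], 0.72), ([172.0, 223.0], 0.67)]
sample_beaker [([214.0, 298.0], 0.94), ([179.0, 270.0], 0.88), ([300.0, 220.0], 0.75), ([264.0, 241.0], 0.55)]
clip_seat [([297.0, 152.0], 0.6)]
read_key_top []
side {'intrinsics': [[490.317, 0.0, 262.572], [0.0, 490.317, 200.843], [0.0, 0.0, 1.0]], 'k1': 0.07, 'R': [[1.0, 0.015, -0.016], [-0.006, -0.488, -0.873], [-0.021, 0.873, -0.488]], 't': [-0.542, 0.195, 0.938]}
electrode [([203.0, 166.0], 0.66)]
storage_stand [([202.0, 216.0], 0.63)]
rinse_beaker []
sample_beaker [([261.0, 262.0], 0.91), ([317.0, 260.0], 0.9), ([170.0, 246.0], 0.82), ([172.0, 278.0], 0.63)]
clip_seat [([333.0, 182.0], 0.86)]
read_key_top []
wrist {'intrinsics': [[285.484, 0.0, 252.823], [0.0, 285.484, 194.737], [0.0, 0.0, 1.0]], 'k1': -0.073, 'R': [[0.398, -0.918, -0.001], [-0.881, -0.382, 0.279], [-0.256, -0.11, -0.96]], 't': [-0.599, -0.034, 0.391]}
electrode []
storage_stand []
rinse_beaker []
sample_beaker []
clip_seat []
read_key_top []
```

View pics/scene0.png

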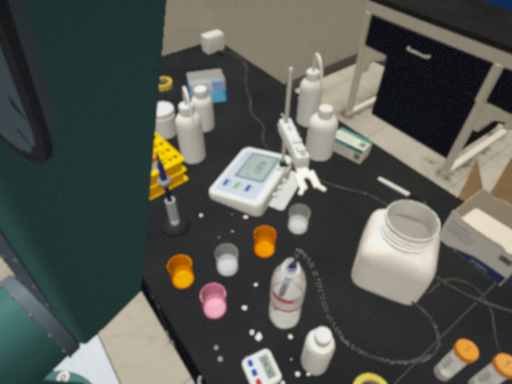

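View pics/side0.png

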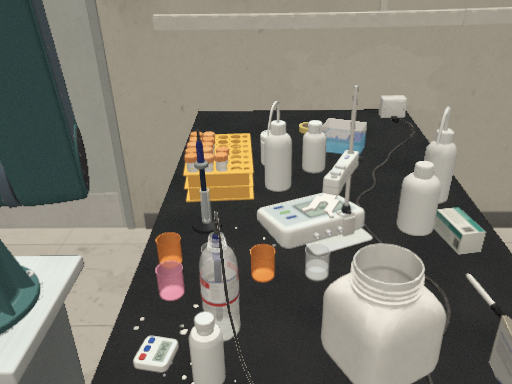

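Run:
```python
import cv2
a=cv2.imread("pics/scene0.png")[110:320,100:370];cv2.imwrite("pics/scene0z.png",cv2.resize(a,None,fx=2.8,fy=2.8,interpolation=cv2.INTER_CUBIC))
a=cv2.imread("pics/side0.png")[120:310,130:400];cv2.imwrite("pics/side0z.png",cv2.resize(a,None,fx=2.9,fy=2.9,interpolation=cv2.INTER_CUBIC))
```

```text
(no output)
```

View pics/scene0z.png

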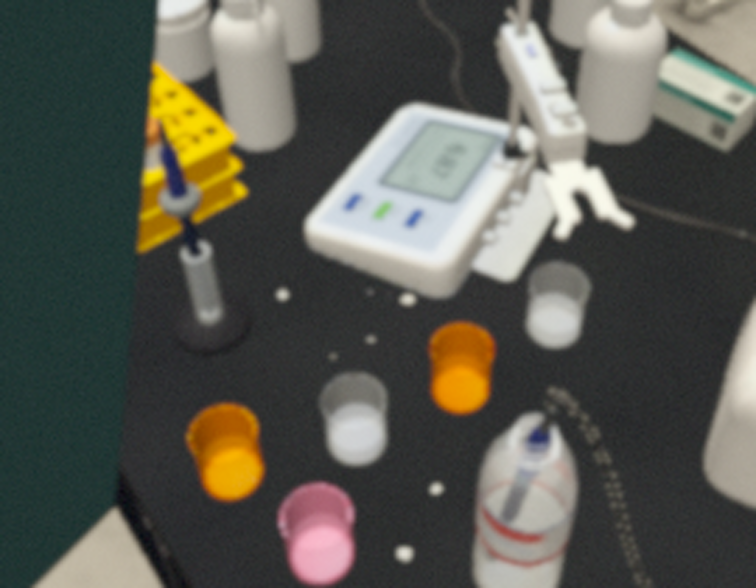

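View pics/side0z.png

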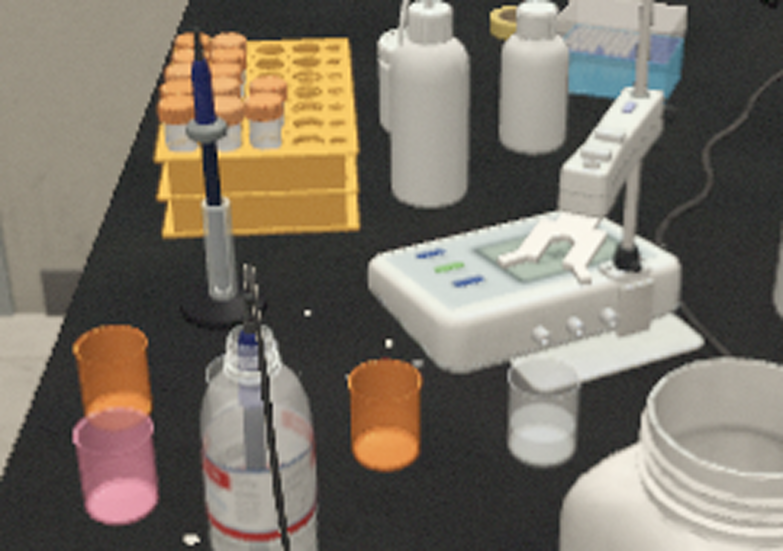

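The scene camera shows the electrode's collar at about (164,181) and its stand foot at (175,224). The clear rinse beaker's rim is at (226,252) and the sample beaker's rim at (300,211). The fork tips are near (301,191) and (322,189), and the green key is at (237,185). The orange and pink cups are decoys. In the side view a bottle hides the rinse beaker.

```bash
cat > h.py <<'E'
from rig import env
import numpy as np,cv2
from scipy.spatial.transform import Rotation as Ro
def dirw(p,uv):
    K=p["intrinsics"];d=np.array([(uv[0]-K[0,2])/K[0,0],(uv[1]-K[1,2])/K[1,1]])
    s=d.copy()
    for _ in range(20): s=d/(1+p["k1"]*(s@s))
    return np.array([s[0],s[1],1.])
def ray(p,uv):
    p={k:np.array(v) for k,v in p.items()}
    R,t=p["R"],p["t"];return -R.T@t, R.T@dirw(p,uv)
def onz(p,uv,z):
    o,d=ray(p,uv);return o+d*(z-o[2])/d[2]
def withd(p,uv,dep):
    o,d=ray(p,uv);return o+d*dep
def tri(l):
    A=np.zeros((3,3));b=np.zeros(3)
    for o,d in l:
        d=d/np.linalg.norm(d);M=np.eye(3)-np.outer(d,d);A+=M;b+=M@o
    x=np.linalg.solve(A,b)
    res=[np.linalg.norm((np.eye(3)-np.outer(d,d)/(d@d))@(x-o)) for o,d in l]
    return x,max(res)
def proj(p,X):
    p={k:np.array(v) for k,v in p.items()}
    c=p["R"]@np.asarray(X)+p["t"];s=c[:2]/c[2];s=s*(1+p["k1"]*(s@s))
    K=p["intrinsics"];return np.array([K[0,0]*s[0]+K[0,2],K[1,1]*s[1]+K[1,2]])
E
cat > m1.py <<'E'
from h import *
np.set_printoptions(precision=4,suppress=True)
P={n:env.camera_params(n) for n in("scene","side")};D={n:np.load(f"pics/{n}0.npy") for n in P}
S=lambda u,v:(100+u/2.8,110+v/2.8)
T=lambda u,v:(130+u/2.9,120+v/2.9)
L={"collar":(S(180,198),T(206,130),.1625),"mouth":(S(195,250),T(217,203),.098),"foot":(S(211,320),T(224,305),.012),
"rinse_rim":(S(354,397),None,.06),"rinse_bot":(S(357,455),None,.003),"samp_rim":(S(560,282),T(544,372),.06),"key":(S(383,210),T(449,268),.042),
"keyL":(S(353,203),T(430,254),.042),"keyR":(S(415,218),T(467,281),.042),"tipL":(S(563,228),T(508,262),.165),"tipR":(S(622,220),T(583,275),.165),
"headtop":(S(163,128),T(201,65),.216)}
for k,(a,b,z) in L.items():
    r=[onz(P["scene"],a,z),withd(P["scene"],a,D["scene"][round(a[1]),round(a[0])])]
    if b: r+=[onz(P["side"],b,z),withd(P["side"],b,D["side"][round(b[1]),round(b[0])])];x,e=tri([ray(P["scene"],a),ray(P["side"],b)]);r.append(x)
    print(k,*r, ("%.4f"%e) if b else "")
E
python3 m1.py
```

```text
collar [0.4052 0.2678 0.1625] [0.4035 0.2629 0.1675] [0.4053 0.2655 0.1625] [0.4066 0.2574 0.1663] [0.4051 0.2683 0.1615] 0.0004
mouth [0.4081 0.2696 0.098 ] [0.407  0.2664 0.1015] [0.4085 0.2687 0.098 ] [0.4085 0.2685 0.0981] [0.4083 0.2702 0.0972] 0.0000
foot [0.4058 0.2635 0.012 ] [0.4046 0.2599 0.0166] [0.4094 0.2555 0.012 ] [0.41   0.2519 0.0143] [0.4076 0.2696 0.0036] 0.0005
rinse_rim [0.446  0.0921 0.06  ] [0.4574 0.1117 0.0266] 
rinse_bot [0.4364 0.0779 0.003 ] [0.4326 0.0715 0.0154] 
samp_rim [0.6541 0.0843 0.06  ] [0.6704 0.0988 0.0348] [0.6511 0.0903 0.06  ] [0.6531 0.109  0.047 ] [0.6499 0.0805 0.0667] 0.0001
key [0.5911 0.2601 0.042 ] [0.5929 0.2628 0.0386] [0.5905 0.2612 0.042 ] [0.5904 0.2583 0.0437] [0.5904 0.2591 0.0432] 0.0000
keyL [0.5736 0.2845 0.042 ] [0.5769 0.2899 0.0356] [0.5757 0.2837 0.042 ] [0.5758 0.2898 0.0384] [0.5754 0.2871 0.0395] 0.0005
keyR [0.6092 0.2337 0.042 ] [0.6089 0.2334 0.0425] [0.6041 0.241  0.042 ] [0.6036 0.2293 0.0491] [0.6037 0.2264 0.0511] 0.0003
tipL [0.6242 0.0628 0.165 ] [0.6242 0.0628 0.165 ] [0.6219 0.0601 0.165 ] [0.6219 0.0597 0.1653] [0.6228 0.0618 0.1651] 0.0012
tipR [0.6663 0.0422 0.165 ] [0.6655 0.0415 0.1661] [0.6673 0.0437 0.165 ] [0.6665 0.0381 0.1684] [0.6668 0.0424 0.1653] 0.0005
headtop [0.4123 0.2902 0.216 ] [0.4049 0.268  0.2355] [0.4059 0.2642 0.216 ] [0.4057 0.2658 0.2153] [0.4073 0.2858 0.2128] 0.0069
```

```bash
cat > ov.py <<'E'
from h import *
import sys
def circ(c,r,z): a=np.linspace(0,2*np.pi,40);return np.c_[c[0]+r*np.cos(a),c[1]+r*np.sin(a),0*a+z]
def fork(c,th,z=.167):
    f=np.array([np.cos(th),np.sin(th)]);n=np.array([-f[1],f[0]])
    pts=[(24,8),(0,8),(-10,0),(0,-8),(24,-8)]
    o=[(37,23+6),(24,23),(-38,23)];
    L=[]
    L.append(np.array([[*(np.array(c)+f*a/1e3+n*b/1e3),z] for a,b in pts]))
    L.append(np.array([[*(np.array(c)+f*a/1e3+n*b/1e3),z] for a,b in [(-38,15),(-38,-15)]]))
    L.append(np.array([[*(np.array(c)+f*a/1e3+n*b/1e3),z] for a,b in [(24,23),(-5,23)]]))
    L.append(np.array([[*(np.array(c)+f*a/1e3+n*b/1e3),z] for a,b in [(24,-23),(-5,-23)]]))
    return L
def draw(src,p,out,box,f,lines):
    a=cv2.imread(src)[box[1]:box[3],box[0]:box[2]];a=cv2.resize(a,None,fx=f,fy=f,interpolation=cv2.INTER_CUBIC)
    for l,col in lines:
        q=np.array([(proj(p,X)-box[:2]+.5)*f for X in l]).round().astype(int)
        cv2.polylines(a,[q.reshape(-1,1,2)],False,col,1,cv2.LINE_AA)
    cv2.imwrite(out,a)
E
cat > o1.py <<'E'
from ov import *
E0=np.array([.4068,.268]); Rn=(.444,.0905); Sm=(.6525,.087); C=(.661,.085); th=np.arctan2(-.9,-.43)
L=[(circ(Rn,.025,z),(0,0,255)) for z in(0,.06)]+[(circ(Sm,.025,z),(0,255,0)) for z in(0,.06)]
L+=[(circ(E0,.036,0),(255,255,0)),(circ(E0,.012,.098),(255,255,0)),(circ(E0,.016,.157),(0,255,255)),(circ(E0,.016,.168),(0,255,255)),(circ(E0,.008,.216),(0,255,255))]
L+=[(l,(255,0,255)) for l in fork(C,th)]
draw("pics/scene0.png",env.camera_params("scene"),"pics/os.png",(140,120,340,290),3.8,L)
draw("pics/side0.png",env.camera_params("side"),"pics/oi.png",(180,130,380,290),3.7,L)
E
python3 o1.py
```

```text
(no output)
```

View pics/os.png

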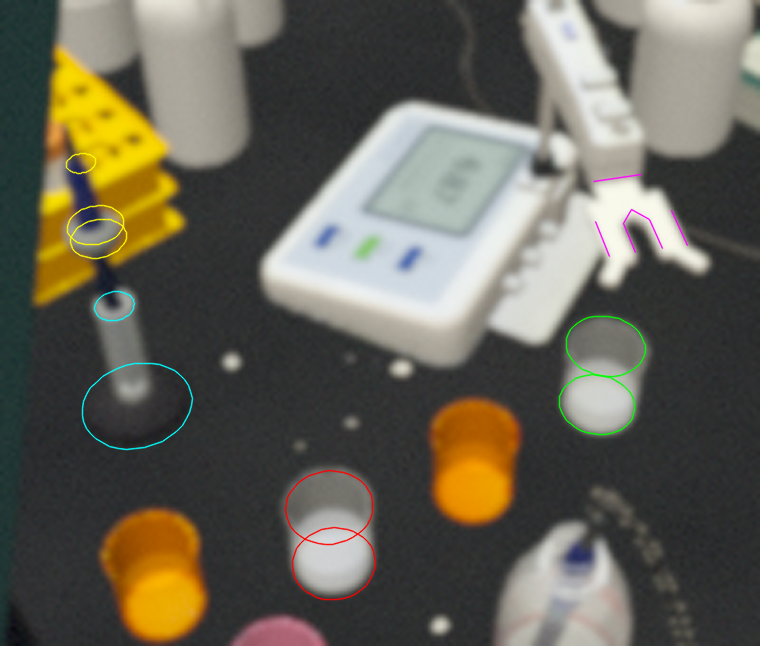

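View pics/oi.png

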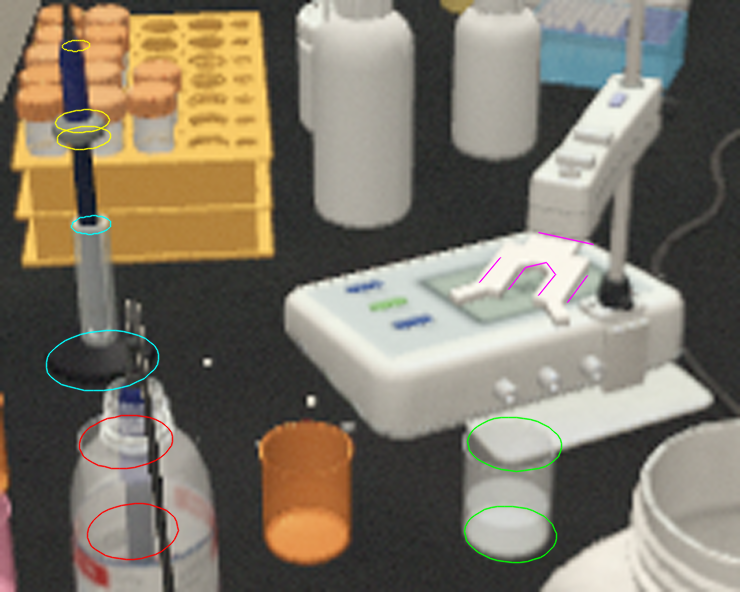

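```bash
cat > go.py <<'E'
# prints tool-frame rows for world targets: python3 go.py "x y z yaw_y_deg" ...  (from measured pose; tool vertical down)
from h import *
import sys
def show(ts):
    s=env.read_state();R=Ro.from_quat(s["orientation"]);
    M=R.as_matrix();print("t",round(s["time_s"],2),"pos",np.round(s["ee_pos"],4),"yawY",round(np.degrees(np.arctan2(M[1,1],M[0,1])),2),"z",np.round(M[:,2],4),"w",round(float(s["width"]),3),"F",np.round(s["ft_force"],1))
    for t in ts:
        a=np.radians(t[3]);y=np.array([np.cos(a),np.sin(a),0]);z=np.array([0,0,-1.]);x=np.cross(y,z)
        G=np.c_[x,y,z]
        print(t,"->",np.round(M.T@(np.array(t[:3])-s["ee_pos"])*1000,1),np.round((R.inv()*Ro.from_matrix(G)).as_rotvec(),3))
if __name__=="__main__": show([list(map(float,a.split())) for a in sys.argv[1:]])
E
python3 go.py ".36 -.45 .36 -66" ".48 -.25 .38 -50" ".44 .16 .38 -25.5"; python3 -c "
from h import *
p=env.camera_params('wrist');s=env.read_state();M=Ro.from_quat(s['orientation']).as_matrix()
c=-np.array(p['R']).T@p['t'];print('cam off tool',M.T@(c-s['ee_pos']),'opt axis in tool',M.T@np.array(p['R'])[2])"
```

```text
t 1.05 pos [ 0.2385 -0.5505  0.2226] yawY -66.58 z [-0.e+00  1.e-04 -1.e+00] w 1.002 F [-0.4 -0.1 -0.2]
[0.36, -0.45, 0.36, -66.0] -> [ 151.5  -44.  -137.4] [-0.   -0.   -0.01]
[0.48, -0.25, 0.38, -50.0] -> [ 341.1 -179.8 -157.4] [-0.    -0.    -0.289]
[0.44, 0.16, 0.38, -25.5] -> [ 467.4 -571.9 -157.3] [-0.    -0.    -0.717]
cam off tool [ 0.07706841 -0.00046821 -0.16170289] opt axis in tool [-2.79069656e-01 -6.85552048e-04  9.60270617e-01]
```

```bash
python3 go.py ".62 0.0 .38 -25.5" | tail -1; python3 -m handwheel '30 -9 -40 0 0 0 0; 65 -18 -75 0 0 0 0; 100 -28 -110 0 0 0 0; 150 -44 -140 0 0 0 0; 190 -70 -150 0 0 -0.1 0; 230 -100 -155 0 0 -0.2 0; 270 -130 -157 0 0 -0.3 0; 305 -160 -157 0 0 -0.4 0; 340 -195 -157 0 0 -0.5 0; 380 -225 -157 0 0 -0.6 0; 420 -255 -157 0 0 -0.7 0; 460 -285 -157 0 0 -0.717 0; 500 -315 -157 0 0 -0.717 0; 535 -340 -157 0 0 -0.717 0; 570 -355 -157 0 0 -0.717 0'; python3 go.py ".62 0.0 .38 -25.5"
```

```text
[0.62, 0.0, 0.38, -25.5] -> [ 568.9 -353.5 -157.3] [-0.    -0.    -0.717]
time_s: 2.55
ee_pos: [0.6209, 0.005, 0.3799]
orientation: [0.845, 0.534, 0.0, -0.0]
ft_force: [0.2, -1.0, -0.1]
width: 0.997
t 2.55 pos [0.6209 0.005  0.3799] yawY -25.39 z [ 1.e-04  7.e-04 -1.e+00] w 0.997 F [ 0.2 -1.  -0.1]
[0.62, 0.0, 0.38, -25.5] -> [-4.8  1.3 -0.1] [-0.    -0.001  0.002]
```

```bash
cat > w.py <<'E'
from h import *
import sys,pickle
n=sys.argv[1];p=env.camera_params("wrist");im,d=env.get_image("wrist")
cv2.imwrite(f"pics/{n}.png",im[:,:,::-1]);np.save(f"pics/{n}.npy",d);pickle.dump({k:np.array(v) for k,v in p.items()},open(f"pics/{n}.pkl","wb"))
cv2.imwrite(f"pics/{n}_v.png",cv2.resize(im[:,:,::-1],None,fx=1.5,fy=1.5,interpolation=cv2.INTER_CUBIC))
for l in sys.argv[2:]: print(l,[(np.round(b["uv"]).tolist(),round(b["score"],2)) for b in env.boxes_of(l,"wrist")])
E
python3 w.py w1
```

```text
(no output)
```

View pics/w1_v.png

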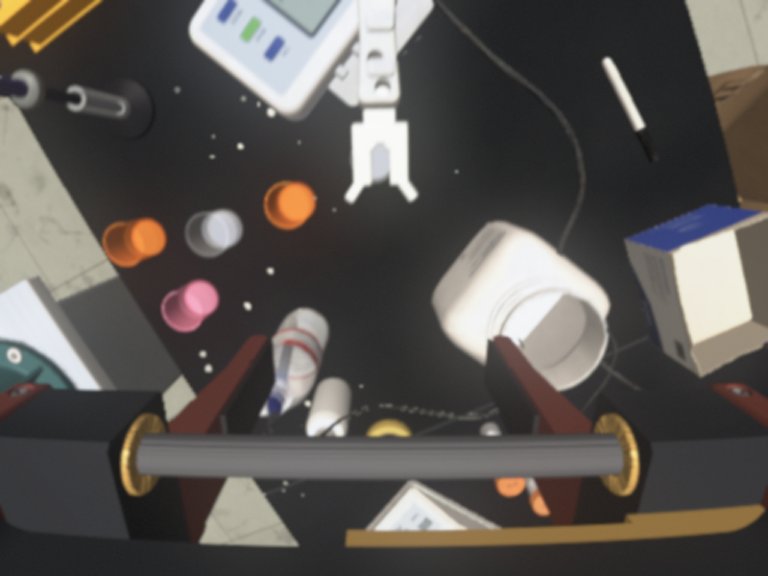

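The wrist view shows everything from above: fork at about (380,155) in the 1.5x picture, rinse beaker rim at about (204,233), electrode at left (25,90), keys at about (250,30). I'll overlay the models on it.

```bash
cat > o2.py <<'E'
from ov import *
import pickle,sys
p=pickle.load(open("pics/w1.pkl","rb"))
E0=np.array([.4068,.268]); Rn=(.444,.0905); Sm=(.6515,.087); C=(.661,.085); th=np.arctan2(-.9,-.43)
L=[(circ(Rn,.025,z),(0,0,255)) for z in(0,.06)]+[(circ(Sm,.025,z),(0,255,0)) for z in(0,.06)]
L+=[(circ(E0,.036,0),(255,255,0)),(circ(E0,.012,.098),(255,255,0)),(circ(E0,.016,.157),(0,255,255)),(circ(E0,.016,.168),(0,255,255)),(circ(E0,.008,.216),(0,255,255))]
L+=[(l,(255,0,255)) for l in fork(C,th)]
draw("pics/w1.png",p,"pics/ow1.png",(200,40,320,150),6,L)
draw("pics/w1.png",p,"pics/ow1b.png",(0,20,190,200),4,L)
E
python3 o2.py
```

```text
(no output)
```

View pics/ow1.png

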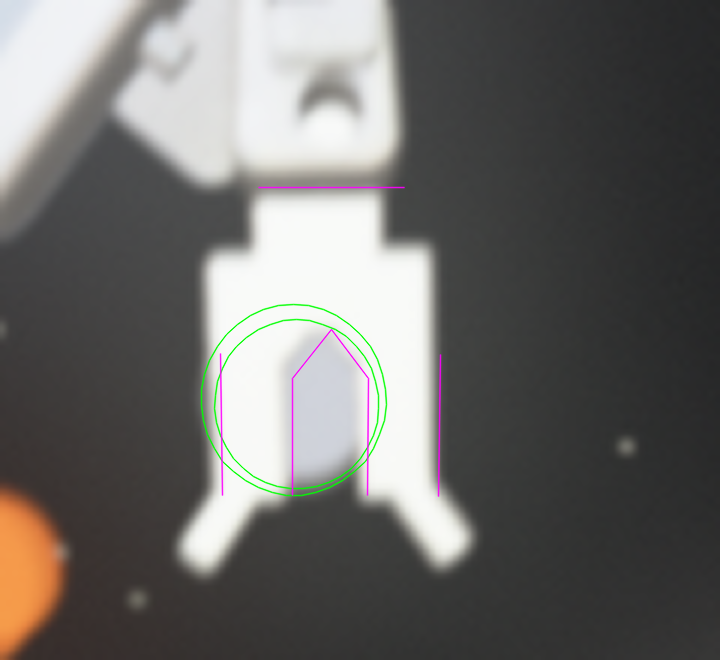

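View pics/ow1b.png

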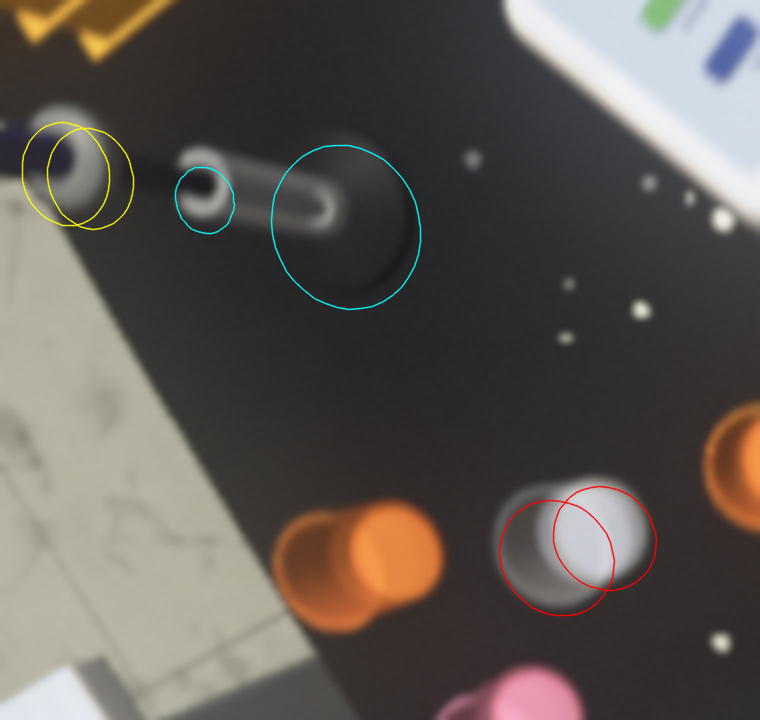

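```bash
python3 w.py w2; sed -i 's/w1/w2/g' o2.py; python3 o2.py; python3 go.py ".4 .19 .38 -25.5"
```

```text
t 2.65 pos [0.6227 0.0057 0.3789] yawY -25.24 z [ 6.0e-04  1.7e-03 -1.0e+00] w 0.997 F [-0.6  0.3 -0.8]
[0.4, 0.19, 0.38, -25.5] -> [  71.8 -280.    -0.9] [-0.    -0.002  0.005]
```

View pics/ow2.png

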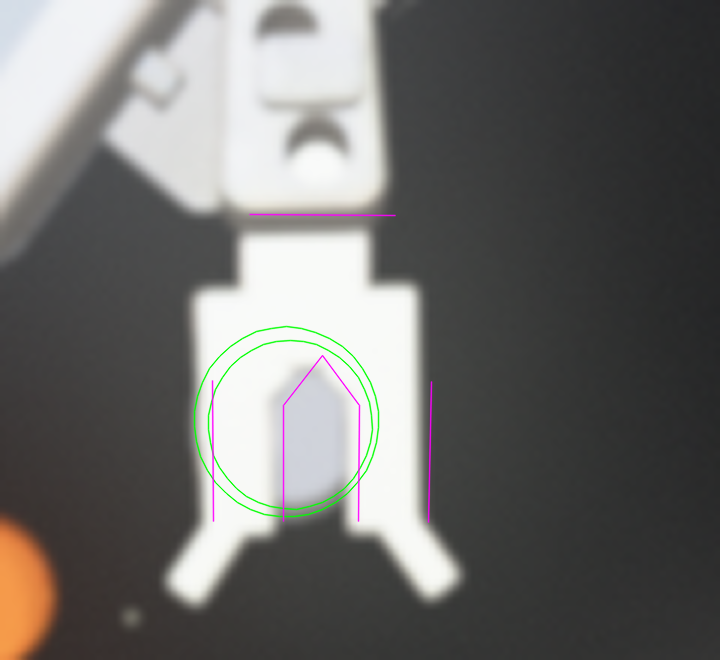

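View pics/ow2b.png

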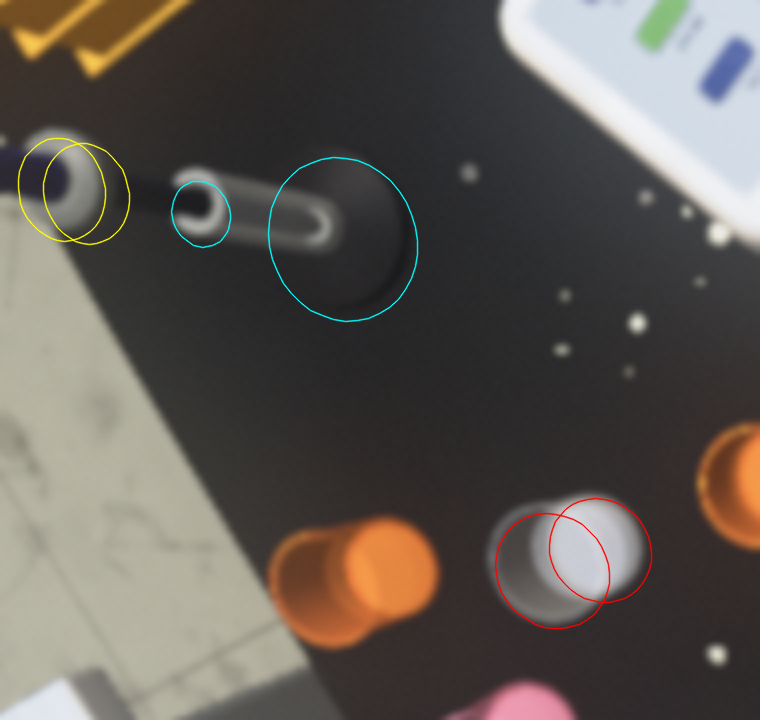

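```bash
python3 go.py ".407 .268 .34 -25.5"|tail -1; python3 -m handwheel '15 -30 0 0 0 0 0; 30 -65 0 0 0 0 0; 45 -105 0 0 0 0 0; 65 -145 0 0 0 0 0; 85 -185 0 0 0 0 0; 105 -220 0 0 0 0 0; 125 -250 0 0 0 0 0; 137 -275 0 0 0 0 0; 142 -292 0 0 0 0 0; 145 -302 0 0 0 0 0; 145 -306 20 0 0 0 0; 145 -307 35 0 0 0 0; 145 -307 40 0 0 0 0; 145 -307 40 0 0 0 0; 145 -307 40 0 0 0 0'; python3 go.py ".407 .268 .38 -25.5"; python3 w.py w3
cat > o3.py <<'E'
from ov import *
import pickle,sys
p=pickle.load(open("pics/w3.pkl","rb"))
E0=np.array([.4068,.268])
L=[(circ(E0,.036,0),(255,255,0)),(circ(E0,.012,.098),(255,255,0)),(circ(E0,.016,.157),(0,255,255)),(circ(E0,.016,.168),(0,255,255)),(circ(E0,.008,.216),(0,255,255))]
draw("pics/w3.png",p,"pics/ow3.png",(150,100,350,260),4,L)
E
python3 o3.py
```

```text
[0.407, 0.268, 0.34, -25.5] -> [ 145.3 -306.9   39.2] [-0.    -0.002  0.005]
time_s: 4.15
ee_pos: [0.4063, 0.2645, 0.3403]
orientation: [0.846, 0.533, 0.0, 0.0]
ft_force: [-0.2, -0.0, -0.4]
width: 1.001
t 4.15 pos [0.4063 0.2645 0.3403] yawY -25.54 z [ 8.e-04  3.e-04 -1.e+00] w 1.001 F [-0.2 -0.  -0.4]
[0.407, 0.268, 0.38, -25.5] -> [  3.5  -0.9 -39.7] [ 0.001 -0.001 -0.001]
```

View pics/ow3.png

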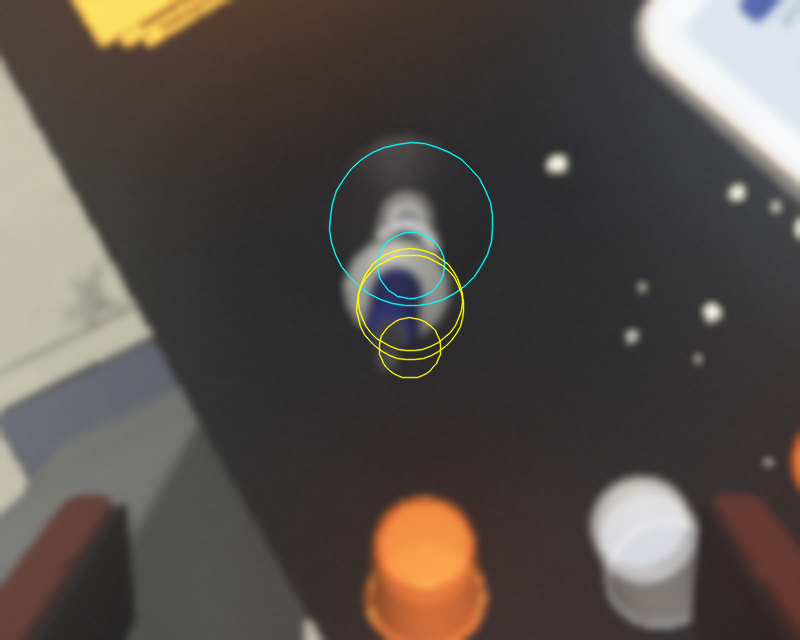

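```bash
python3 go.py ".405 .2705 .25 -25.5"|tail -1; python3 -m handwheel '4 -3 20 0 0 0 0; 5 -3 50 0 0 0 0; 5 -3 75 0 0 0 0; 5 -3 87 0 0 0 0; 5 -3 90 0 0 0 0; 5 -3 90 0 0 0 0;5 -3 90 0 0 0 0'; python3 go.py ".405 .2705 .25 -25.5";  python3 w.py w4
sed -i 's/w3/w4/g;s/150,100,350,260/120,80,380,290/;s/),4,L/),3,L/;s/\[.4068,.268\]/[.405,.2705]/' o3.py; python3 o3.py
```

```text
[0.405, 0.2705, 0.25, -25.5] -> [ 4.5 -3.9 90.5] [ 0.001 -0.001 -0.001]
time_s: 4.9
ee_pos: [0.4061, 0.271, 0.251]
orientation: [0.846, 0.534, 0.001, 0.0]
ft_force: [0.1, 0.7, 0.0]
width: 1.0
t 4.9 pos [0.4061 0.271  0.251 ] yawY -25.5 z [ 0.002   0.0011 -1.    ] w 1.0 F [0.1 0.7 0. ]
[0.405, 0.2705, 0.25, -25.5] -> [-1.  -0.8  1. ] [ 0.001 -0.002 -0.   ]
```

View pics/ow4.png

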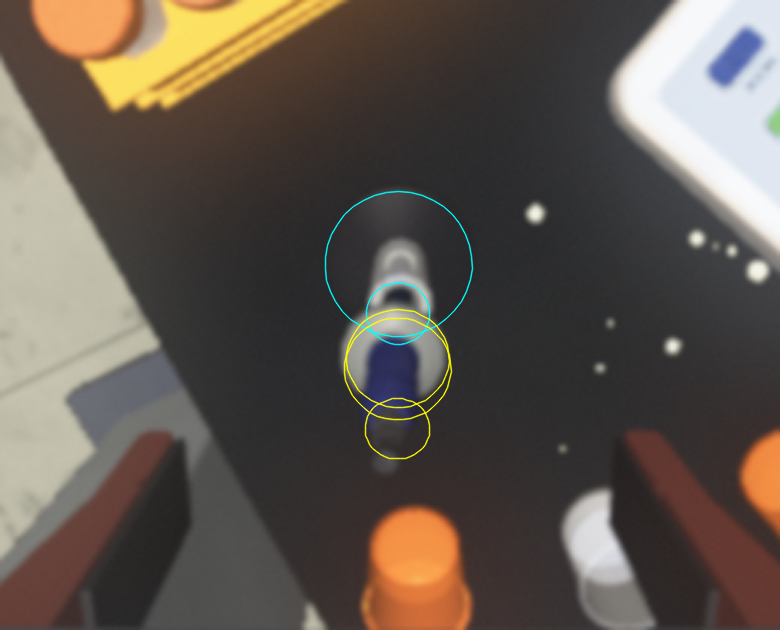

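The electrode head is at about (391,385) in this crop, midway between the fingers is 400, and the electrode leans roughly 3° towards -tool x/-y. I'll tilt the tool to match, then descend, grip and lift along its axis.

```bash
python3 -m handwheel '-1 -2 0 -0.025 0.045 0 0; -1 -2 20 -0.025 0.045 0 0; -1 -2 45 -0.025 0.045 0 0; -1 -2 65 -0.025 0.045 0 0; -1 -2 74 -0.025 0.045 0 0; -1 -2 75 -0.025 0.045 0 0;-1 -2 75 -0.025 0.045 0 0';python3 go.py ".405 .2705 .175 -25.5"; python3 w.py w5; python3 -c "
import cv2
from rig import env
for n,b in (('scene',(130,110,230,240)),('side',(160,110,260,240))):
    im,d=env.get_image(n);a=im[b[1]:b[3],b[0]:b[2],::-1];cv2.imwrite(f'pics/{n}5.png',cv2.resize(a,None,fx=4.5,fy=4.5,interpolation=cv2.INTER_CUBIC))
x=cv2.hconcat([cv2.imread('pics/scene5.png'),cv2.imread('pics/side5.png')]);cv2.imwrite('pics/b5.png',cv2.resize(x,(780,507)))
"
```

```text
time_s: 5.65
ee_pos: [0.4036, 0.2709, 0.1755]
orientation: [0.845, 0.533, 0.026, -0.001]
ft_force: [-0.4, -0.6, 0.1]
width: 1.001
t 5.65 pos [0.4036 0.2709 0.1755] yawY -25.53 z [ 0.043   0.0305 -0.9986] w 1.001 F [-0.4 -0.6  0.1]
[0.405, 0.2705, 0.175, -25.5] -> [0.2 1.4 0.5] [ 0.026 -0.046  0.   ]
```

View pics/w5_v.png

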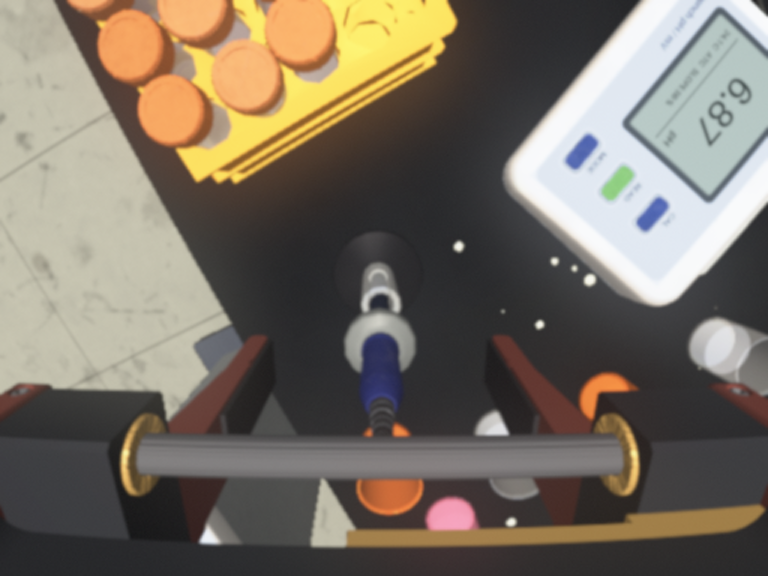

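View pics/b5.png

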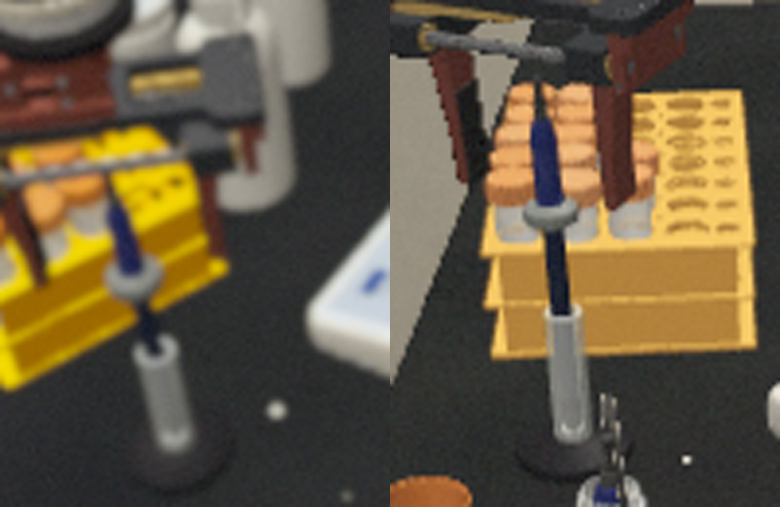

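```bash
python3 -m handwheel '2 0 0 0 0 0 0; 2 0 0 0 0 0 0.6; 2 0 0 0 0 0 1; 2 0 0 0 0 0 1; 2 0 0 0 0 0 1; 2 0 0 0 0 0 1; 2 0 0 0 0 0 1; 2 0 0 0 0 0 1; 2 0 0 0 0 0 1; 2 0 0 0 0 0 1';python3 go.py ".405 .2705 .175 -25.5"
```

```text
time_s: 6.8
ee_pos: [0.4038, 0.2724, 0.1748]
orientation: [0.845, 0.533, 0.026, -0.001]
ft_force: [0.2, 0.8, 0.4]
width: 0.223
t 6.8 pos [0.4038 0.2724 0.1748] yawY -25.53 z [ 0.0419  0.0299 -0.9987] w 0.223 F [0.2 0.8 0.4]
[0.405, 0.2705, 0.175, -25.5] -> [-1.2  1.9 -0.2] [ 0.025 -0.045  0.   ]
```

Still closing (0.223 × 88 mm is about 20 mm). A few more rows, then lift along the axis.

```bash
python3 -m handwheel '0 0 0 0 0 0 1; 0 0 0 0 0 0 1; 0 0 0 0 0 0 1; 0 0 0 0 0 0 1; 0 0 -10 0 0 0 1; 0 0 -25 0 0 0 1'; python3 -m handwheel '0 0 -25 0 0 0 1;0 0 -50 0 0 0 1; 0 0 -75 0 0 0 1; 0 0 -90 0 0 0 1; 0 0 -105 0 0 0 1; 0 0 -110 0.0 0 0 1;0 0 -110 0.025 -0.045 0 1;0 0 -110 0.025 -0.045 0 1;0 0 -110 0.025 -0.045 0 1'; python3 go.py ".444 .0905 .28 -25.5"
cat > b.py <<'E'
import cv2,sys,numpy as np
from rig import env
t,sc,si=sys.argv[1],eval(sys.argv[2]),eval(sys.argv[3])
o=[]
for n,b in (('scene',sc),('side',si)):
    im,d=env.get_image(n);cv2.imwrite(f'pics/{n}{t}.png',im[:,:,::-1]);np.save(f'pics/{n}{t}.npy',d)
    a=im[b[1]:b[3],b[0]:b[2],::-1];o.append(cv2.resize(a,(390,560),interpolation=cv2.INTER_CUBIC))
cv2.imwrite(f'pics/b{t}.png',cv2.hconcat(o))
E
python3 b.py 6 '(110,80,250,281)' '(140,80,280,281)'; python3 w.py w6
```

```text
time_s: 7.4
ee_pos: [0.4026, 0.2715, 0.1999]
orientation: [0.845, 0.533, 0.025, -0.001]
ft_force: [0.6, 0.6, -0.7]
width: 0.17
time_s: 8.3
ee_pos: [0.3979, 0.2683, 0.3091]
orientation: [0.846, 0.534, -0.0, -0.0]
ft_force: [1.1, -0.4, -1.0]
width: 0.17
t 8.3 pos [0.3979 0.2683 0.3091] yawY -25.49 z [-5.e-04  1.e-04 -1.e+00] w 0.17 F [ 1.1 -0.4 -1. ]
[0.444, 0.0905, 0.28, -25.5] -> [-140.7  118.1   29.1] [-0.  0.  0.]
```

View pics/b6.png

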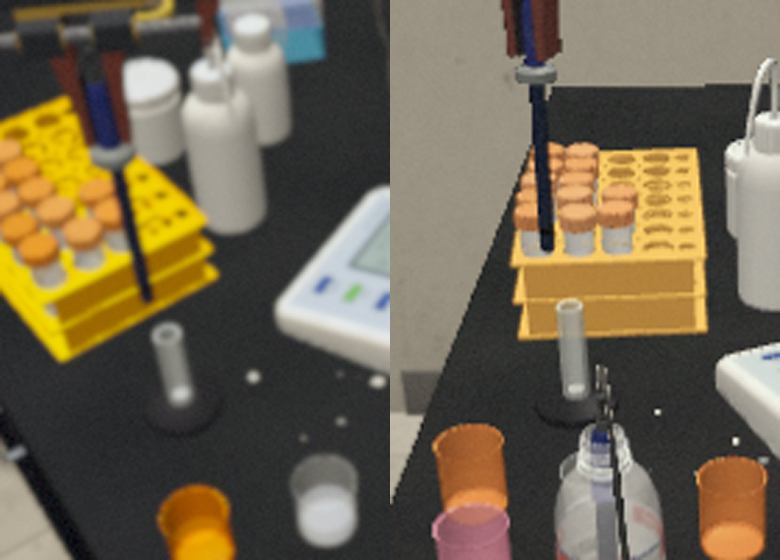

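View pics/w6_v.png

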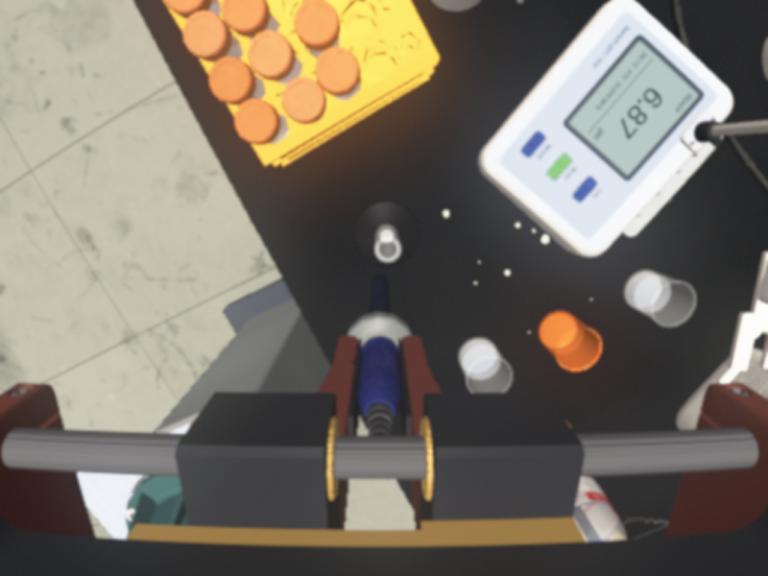

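```bash
cat > t6.py <<'E'
from h import *
ps,pi=env.camera_params("scene"),env.camera_params("side");f=390/140
S=lambda u,v:(110+u/f-.5,80+v/f-.5);T=lambda u,v:(140+(u-390)/f-.5,80+v/f-.5)
c,e1=tri([ray(ps,S(112,154)),ray(pi,T(538,73))]);t,e2=tri([ray(ps,S(148,299)),ray(pi,T(546,248))])
print(c,e1,t,e2,np.linalg.norm(c-t)); a=(c-t)/np.linalg.norm(c-t)
M=Ro.from_quat(env.read_state()["orientation"]).as_matrix()
print("axis in tool",M.T@a,"collar in tool",M.T@(c-env.read_state()["ee_pos"])*1e3,"tip",M.T@(t-env.read_state()["ee_pos"])*1e3)
E
python3 t6.py
```

```text
[0.39776779 0.26532253 0.29592074] 0.0011098059365225448 [0.39433644 0.25652135 0.15835211] 0.0006194073690155272 0.13789258103182053
axis in tool [ 0.06810291 -0.00551614 -0.99766305] collar in tool [-2.46202619  1.36990886 13.26155409] tip [-11.85291282   2.13054389 150.83188733]
```

```bash
cat > o6.py <<'E'
from ov import *
tag=sys.argv[1];sc=eval(sys.argv[2]);si=eval(sys.argv[3])
s=env.read_state();M=Ro.from_quat(s["orientation"]).as_matrix()
ax,off=eval(sys.argv[4]),eval(sys.argv[5])  # axis slopes (x,y per unit along tool z), collar offset tool mm
a=M@np.array([ax[0],ax[1],1.]);a/=np.linalg.norm(a);c=s["ee_pos"]+M@np.array(off)/1e3  # collar underside
def el(h,r):
    ctr=c+a*(.139-h);return circ(ctr[:2],r,ctr[2])
ctr=lambda h:c+a*(.139-h)
L=[(el(h,r),(0,255,255)) for h,r in((0,.006),(.139,.016),(.15,.016))]+[(np.array([ctr(0),ctr(.139)]),(0,255,0))]
o=[]
for n,b in(("scene",sc),("side",si)):
    draw(f"pics/{n}{tag}.png",env.camera_params(n),"pics/tmp.png",b,390/(b[2]-b[0]),L);o.append(cv2.imread("pics/tmp.png"))
h=min(x.shape[0] for x in o);cv2.imwrite(f"pics/ob{tag}.png",cv2.hconcat([x[:h] for x in o]))
print(c,ctr(0))
E
python3 o6.py 6 '(130,80,200,190)' '(165,80,235,190)' '(0,0)' '(0,0,16)'
```

```text
[0.39758942 0.26813452 0.29318245] [0.39751263 0.26813728 0.15418247]
```

View pics/ob6.png

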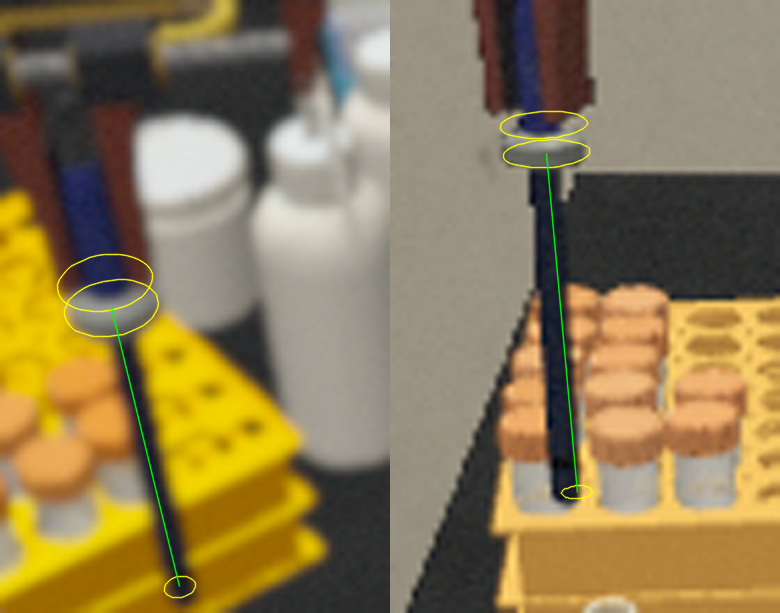

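```bash
python3 -m handwheel '-12 10 0 0 0.01 0 1; -35 29 0 0 0.02 0 1; -65 54 0 0 0.03 0 1; -95 80 0 0 0.04 0 1; -120 101 0 0 0.04 0 1; -134 113 0 0 0.04 0 1; -140 118 0 0 0.04 0 1; -140 118 15 0 0.04 0 1; -140 118 40 0 0.04 0 1; -140 118 50 0 0.04 0 1;-140 118 50 0 0.04 0 1'; python3 go.py ".444 .091 .175 -25.5"; python3 b.py 7 '(190,120,300,300)' '(160,120,300,300)';  python3 w.py w7; python3 o6.py 7 '(180,145,280,290)' '(160,110,260,255)' '(-.04,0)' '(0,0,16)'
```

```text
time_s: 9.55
ee_pos: [0.4428, 0.0917, 0.2582]
orientation: [0.845, 0.534, 0.015, -0.012]
ft_force: [-1.1, -0.3, 0.0]
width: 0.171
t 9.55 pos [0.4428 0.0917 0.2582] yawY -25.46 z [ 0.0137  0.0364 -0.9992] w 0.171 F [-1.1 -0.3  0. ]
[0.444, 0.091, 0.175, -25.5] -> [-3.3  1.6 83.2] [-0.003 -0.039  0.001]
[0.44522328 0.09214629 0.24445086] [0.44539862 0.09218372 0.10545098]
```

View pics/ob7.png

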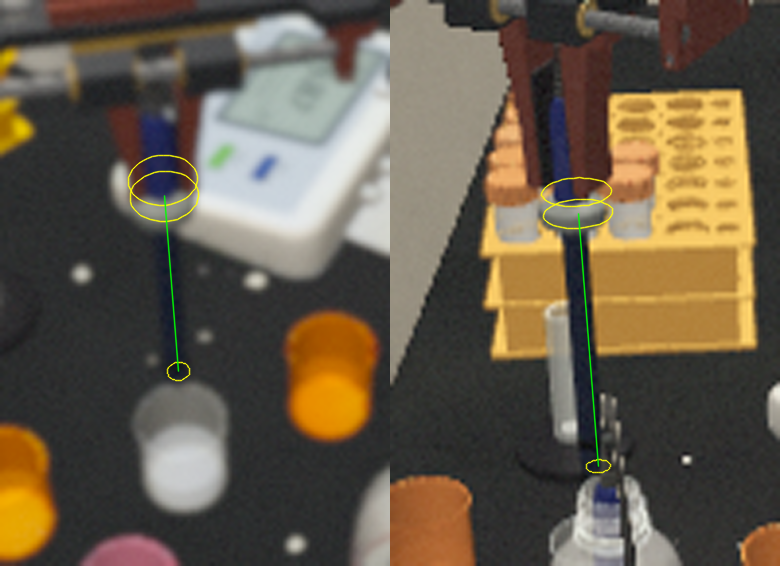

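View pics/w7_v.png

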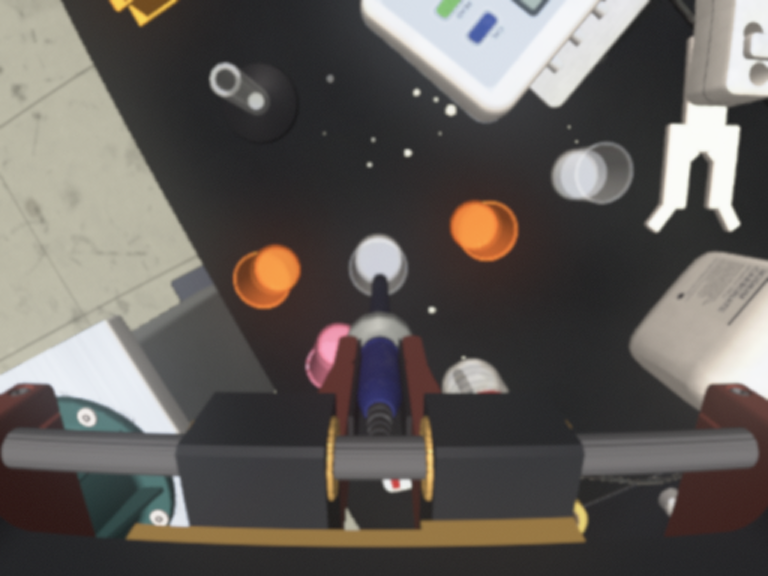

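```bash
python3 -m handwheel '-1 1 10 -0.02 0.01 0 1; -2 1 30 -0.02 0.01 0 1; -3 1 50 -0.02 0.01 0 1; -3 1 70 -0.02 0.01 0 1; -3 1 82 -0.02 0.01 0 1; -3 1 86 -0.02 0.01 0 1; -3 1 86 -0.02 0.01 0 1'; python3 go.py ".444 .091 .175 -25.5"; python3 b.py 8 '(190,120,300,300)' '(160,120,300,300)';python3 o6.py 8 '(180,145,280,290)' '(160,110,260,255)' '(-.04,.019)' '(0,0,17)'
```

```text
time_s: 10.4
ee_pos: [0.4459, 0.0913, 0.1739]
orientation: [0.845, 0.533, 0.027, -0.005]
ft_force: [-0.4, 0.3, -0.5]
width: 0.17
t 10.4 pos [0.4459 0.0913 0.1739] yawY -25.53 z [ 0.0399  0.0367 -0.9985] w 0.17 F [-0.4  0.3 -0.5]
[0.444, 0.091, 0.175, -25.5] -> [-1.1 -1.5 -1.2] [ 0.02 -0.05 -0.  ]
[0.44708093 0.09189227 0.15753988] [0.45281327 0.09083699 0.01866214]
```

View pics/ob8.png

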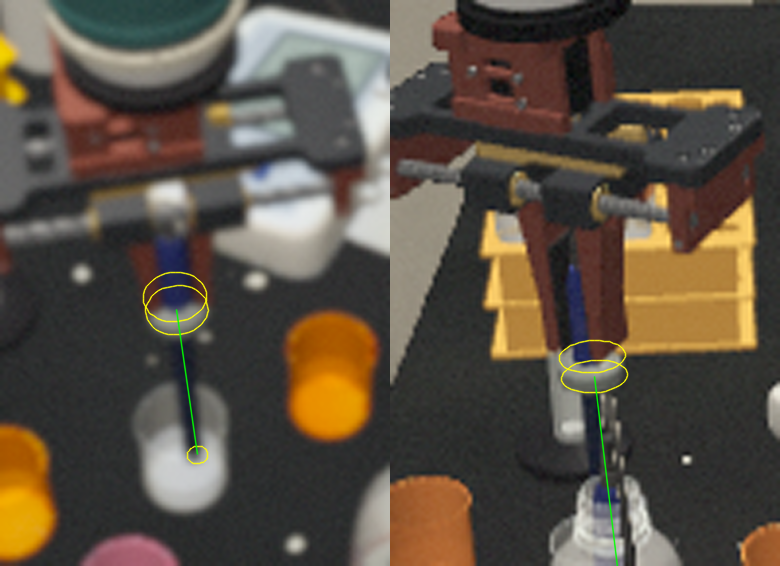

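```bash
python3 -m handwheel '0 0 0 0 0 0 1; 0 0 0 0 0 0 1; 0 0 0 0 0 0 1; 0 0 0 0 0 0 1; 0 0 0 0 0 0 1; 0 0 0 0 0 0 1; 0 0 0 0 0 0 1; 0 0 0 0 0 0 1; 0 0 0 0 0 0 1; 0 0 0 0 0 0 1; 0 0 0 0 0 0 1; 2 1 -15 0 0 0 1; 3 1 -45 0 0 0 1; 5 2 -85 0 0 0 1; 6 2 -120 0 0 0 1; 6 2 -140 0 0 0 1;6 2 -145 0 0 0 1; 6 2 -145 0 0 0 1; 6 2 -145 0 0 0 1'; python3 go.py ".64 .0 .32 -25.5"; python3 b.py 9 '(190,120,300,300)' '(160,120,300,300)';python3 o6.py 9 '(180,110,270,260)' '(160,80,250,230)' '(-.05,-.019)' '(0,0,17)'
```

```text
time_s: 12.4
ee_pos: [0.4433, 0.0904, 0.3173]
orientation: [0.846, 0.533, 0.026, -0.006]
ft_force: [0.5, 0.4, -0.6]
width: 0.168
t 12.4 pos [0.4433 0.0904 0.3173] yawY -25.55 z [ 0.0372  0.0366 -0.9986] w 0.168 F [ 0.5  0.4 -0.6]
[0.64, 0.0, 0.32, -25.5] -> [  3.2 216.5   1.3] [ 0.018 -0.049 -0.   ]
[0.44378367 0.09101162 0.30006386] [0.44348368 0.09096135 0.1610642 ]
```

View pics/ob9.png

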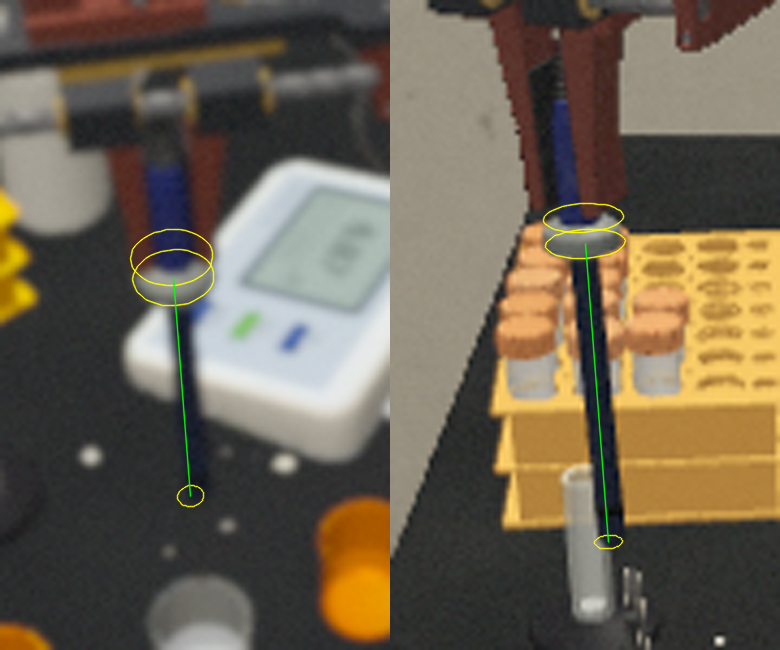

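```bash
python3 go.py ".626 .013 .317 -25.5"|tail -1; python3 -m handwheel '0 10 0 0.013 0 0 1; -1 30 0 0.013 0 0 1; 2 65 0 0.013 0 0 1; 4 105 0 0.013 0 0 1; 5 145 0 0.013 0 0 1; 6 175 0 0.013 0 0 1; 7 190 0 0.013 0 0 1; 8 196 0 0.013 0 0 1; 9 198 5 0.013 0 0 1; 9 198 25 0.013 0 0 1; 11 198 55 0.013 0 0 1; 12 198 75 0.013 0 0 1; 13 198 85 0.013 0 0 1; 13 198 85 0.013 0 0 1; 13 198 85 0.013 0 0 1; 13 198 85 0.013 0 0 1;13 198 85 0.013 0 0 1'; python3 go.py ".626 .013 .232 -25.5"; python3 b.py 10 '(190,120,300,300)' '(160,120,300,300)';python3 o6.py 10 '(250,110,350,260)' '(270,110,370,260)' '(-.05,-.006)' '(0,0,17)'; python3 w.py w10
```

```text
[0.626, 0.013, 0.317, -25.5] -> [  8.9 198.3   3.9] [ 0.017 -0.049 -0.   ]
time_s: 14.2
ee_pos: [0.6324, 0.0198, 0.2397]
orientation: [0.845, 0.533, 0.024, -0.01]
ft_force: [1.0, 0.7, -1.0]
width: 0.17
t 14.2 pos [0.6324 0.0198 0.2397] yawY -25.51 z [ 0.03    0.042  -0.9987] w 0.17 F [ 1.   0.7 -1. ]
[0.626, 0.013, 0.232, -25.5] -> [-9.2 -2.9  7.2] [ 0.009 -0.051  0.   ]
[0.63258772 0.02048717 0.22232629] [0.63292113 0.0204224  0.08332671]
```

View pics/ob10.png

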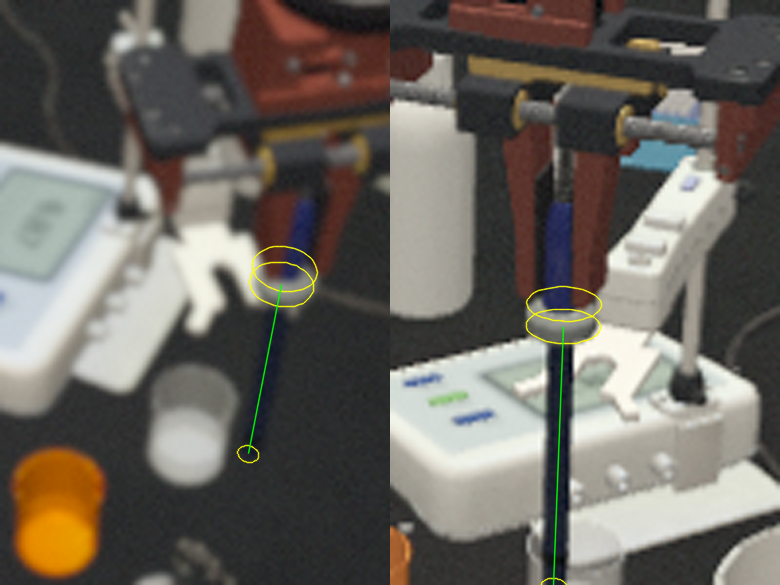

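View pics/w10_v.png

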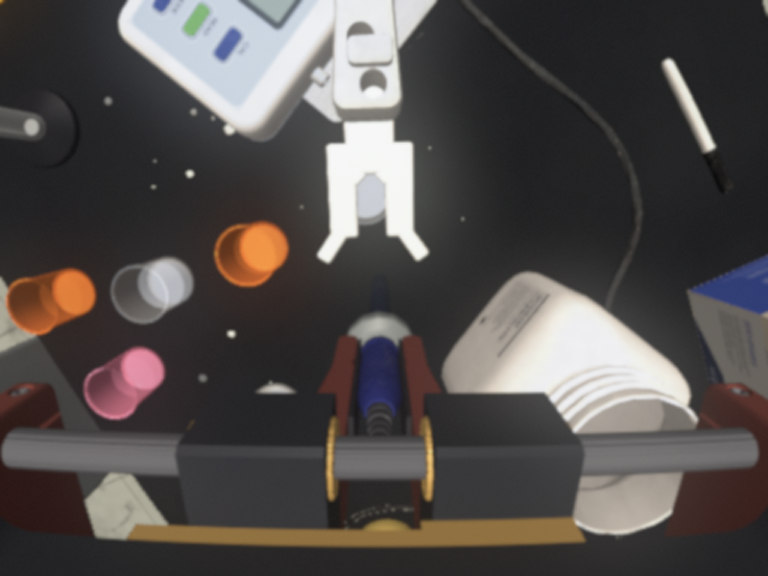

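```bash
python3 -m handwheel '0 -4 0 0 0 0 1; 8 -4.5 0 0 0 0 1; 18 -4.5 0 0 0 0 1; 26 -4.5 0 0 0 0 1; 30 -4.5 0 0 0 0 1; 30 -4.5 0 0 0 0 1; 30 -4.5 0 0 0 0 1'; python3 go.py ".659 .086 .24 -25.5"; python3 b.py 11 '(190,120,300,300)' '(160,120,300,300)';python3 o6.py 11 '(260,130,340,240)' '(290,130,370,240)' '(-.05,-.006)' '(0,0,17)'; python3 w.py w11
```

```text
time_s: 15.05
ee_pos: [0.6405, 0.049, 0.2397]
orientation: [0.845, 0.534, 0.023, -0.01]
ft_force: [-0.5, 0.6, -0.4]
width: 0.174
t 15.05 pos [0.6405 0.049  0.2397] yawY -25.48 z [ 0.0275  0.042  -0.9987] w 0.174 F [-0.5  0.6 -0.4]
[0.659, 0.086, 0.24, -25.5] -> [41.3  0.8  1.8] [ 0.007 -0.05   0.   ]
[0.64085674 0.04938987 0.22277519] [0.64094443 0.04932783 0.08377523]
```

View pics/ob11.png

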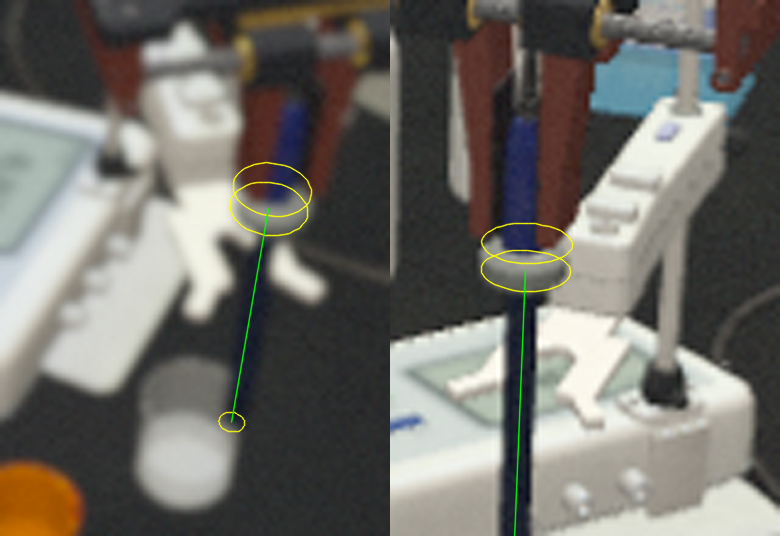

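View pics/w11_v.png

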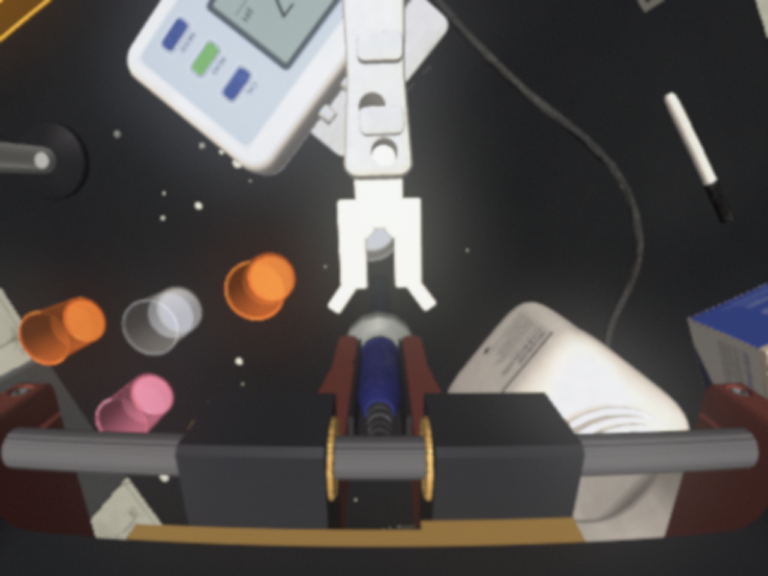

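```bash
python3 -m handwheel '8 0 0 0 0 0 1; 16 0 0 0 0 0 1; 24 0 0 0 0 0 1; 31 0 0 0 0 0 1; 36 0 0 0 0 0 1; 39 0 0 0 0 0 1; 40 0 0 0 0 0 1; 40 0 0 0 0 0 1;40 0 0 0 0 0 1'; python3 go.py ".659 .086 .24 -25.5"; python3 b.py 12 '(190,120,300,300)' '(160,120,300,300)';python3 o6.py 12 '(260,130,340,240)' '(290,130,370,240)' '(-.05,-.006)' '(0,0,17)'; python3 w.py w12
```

```text
time_s: 16.1
ee_pos: [0.6576, 0.0847, 0.2418]
orientation: [0.846, 0.533, 0.023, -0.01]
ft_force: [-0.6, 0.1, -1.2]
width: 0.174
t 16.1 pos [0.6576 0.0847 0.2418] yawY -25.52 z [ 0.0277  0.0421 -0.9987] w 0.174 F [-0.6  0.1 -1.2]
[0.659, 0.086, 0.24, -25.5] -> [1.7 0.7 1.9] [ 0.007 -0.05  -0.   ]
[0.65804552 0.08536382 0.224844  ] [0.65814496 0.08531324 0.08584405]
```

View pics/ob12.png

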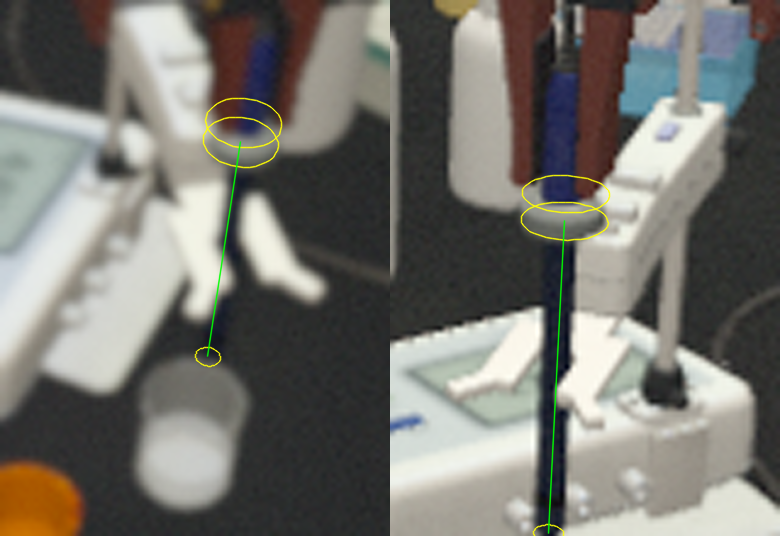

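View pics/w12_v.png

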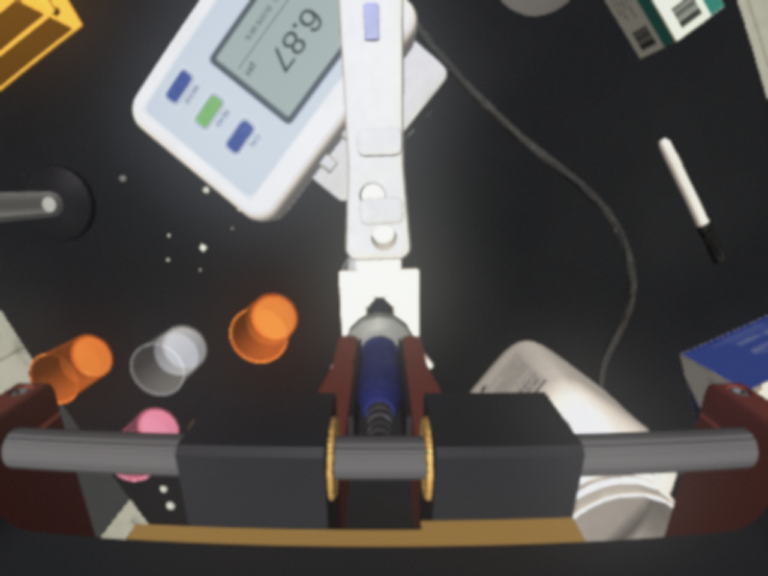

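```bash
python3 -m handwheel '0 0 3 0 0.02 0 1; -0.5 0 10 0 0.02 0 1; -1 0 20 0 0.02 0 1; -1.5 0 30 0 0.02 0 1; -2 0 40 0 0.02 0 1; -2.5 0 47 0 0.02 0 1; -2.8 0 50 0 0.02 0 1; -2.8 0 50 0 0.02 0 1;-2.8 0 50 0 0.02 0 1'; python3 go.py ".659 .086 .1845 -25.5"; python3 b.py 13 '(190,120,300,300)' '(160,120,300,300)';python3 o6.py 13 '(260,130,340,240)' '(290,150,370,260)' '(-.07,-.006)' '(0,0,17)'; python3 w.py w13
```

```text
time_s: 17.15
ee_pos: [0.6581, 0.0846, 0.192]
orientation: [0.845, 0.533, 0.032, -0.016]
ft_force: [-0.3, 0.0, -0.1]
width: 0.173
t 17.15 pos [0.6581 0.0846 0.192 ] yawY -25.51 z [ 0.0367  0.0604 -0.9975] w 0.173 F [-0.3  0.  -0.1]
[0.659, 0.086, 0.1845, -25.5] -> [1.1 0.2 7.6] [ 0.007 -0.07   0.   ]
[0.65889437 0.08563401 0.17536209] [0.65915579 0.08561742 0.03636233]
```

View pics/ob13.png

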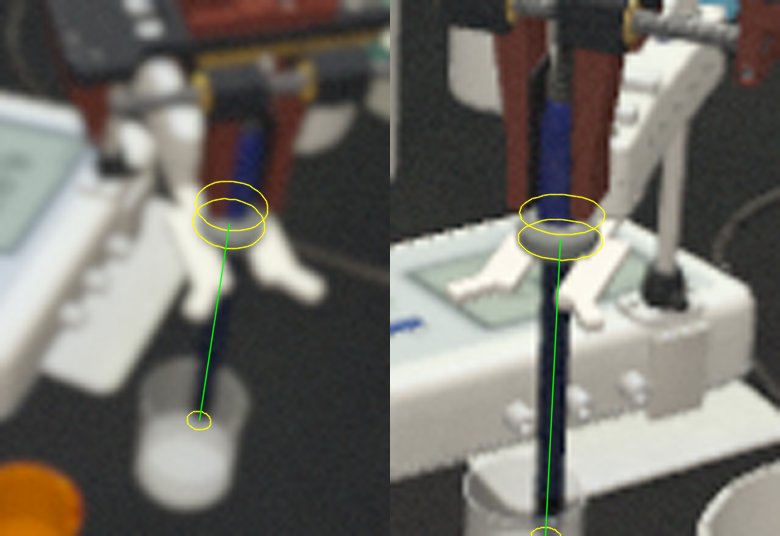

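View pics/w13_v.png

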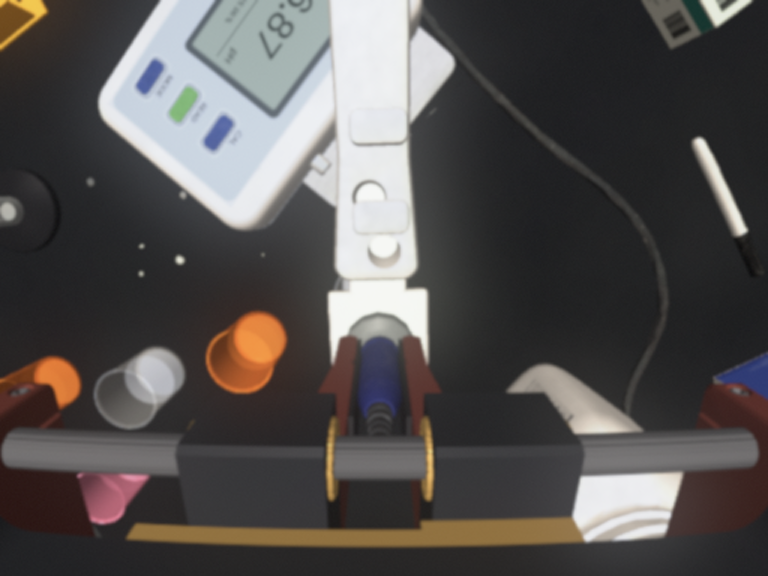

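```bash
python3 -m handwheel '0 0 3 0 0 0 1; -0.3 0 5 0 0 0 1; -0.4 0 6 0 0 0 1; -0.4 0 6.5 0 0 0 1;-0.4 0 6.5 0 0 0 1'; python3 go.py ".659 .086 .1845 -25.5";  python3 -m handwheel '0 0 0.5 0 0 0 1; 0 0 1 0 0 0 1;0 0 1 0 0 0 1'; python3 go.py ".659 .086 .1845 -25.5"
```

```text
time_s: 17.8
ee_pos: [0.6585, 0.0844, 0.186]
orientation: [0.845, 0.533, 0.032, -0.015]
ft_force: [-0.8, -0.9, 4.7]
width: 0.168
t 17.8 pos [0.6585 0.0844 0.186 ] yawY -25.51 z [ 0.0377  0.0601 -0.9975] w 0.168 F [-0.8 -0.9  4.7]
[0.659, 0.086, 0.1845, -25.5] -> [ 1.6 -0.2  1.6] [ 0.008 -0.071  0.   ]
time_s: 18.1
ee_pos: [0.659, 0.0843, 0.1858]
orientation: [0.845, 0.533, 0.032, -0.015]
ft_force: [-0.9, -1.5, 7.9]
width: 0.17
t 18.1 pos [0.659  0.0843 0.1858] yawY -25.51 z [ 0.0391  0.0597 -0.9975] w 0.17 F [-0.9 -1.5  7.9]
[0.659, 0.086, 0.1845, -25.5] -> [ 1.4 -0.8  1.4] [ 0.01  -0.071  0.   ]
```

```bash
python3 -m handwheel '0 0 -0.8 0 0 0 1; 0 0 -0.8 0 0 0 0.75; 0 0 -0.8 0 0 0 0.5; 0 0 -0.8 0 0 0 0.4; 0 0 -0.8 0 0 0 0.4;0 0 -0.8 0 0 0 0.4'; python3 go.py ".659 .086 .30 -25.5"; python3 b.py 14 '(250,120,350,264)' '(280,150,380,294)'; python3 w.py w14
```

```text
time_s: 18.7
ee_pos: [0.6578, 0.0846, 0.1848]
orientation: [0.845, 0.533, 0.031, -0.016]
ft_force: [0.7, -0.0, 0.2]
width: 0.573
t 18.7 pos [0.6578 0.0846 0.1848] yawY -25.51 z [ 0.0358  0.0603 -0.9975] w 0.573 F [ 0.7 -0.   0.2]
[0.659, 0.086, 0.3, -25.5] -> [   9.8    1.2 -114.8] [ 0.006 -0.07   0.   ]
```

View pics/b14.png

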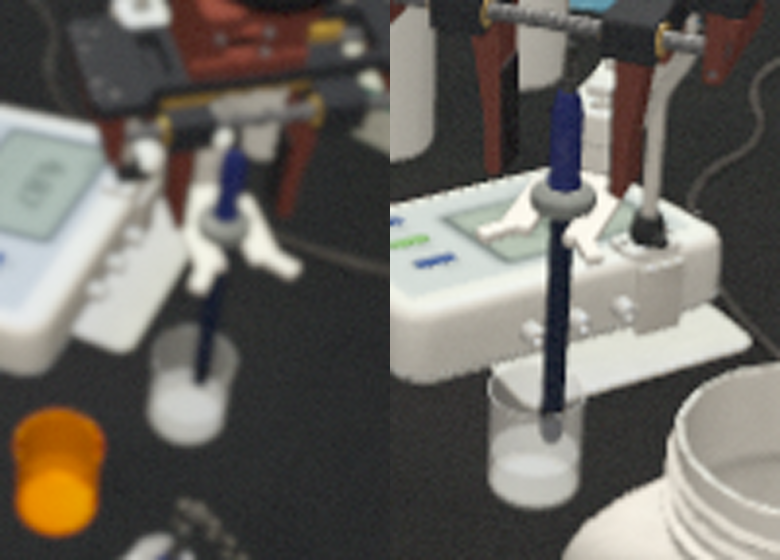

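View pics/w14_v.png

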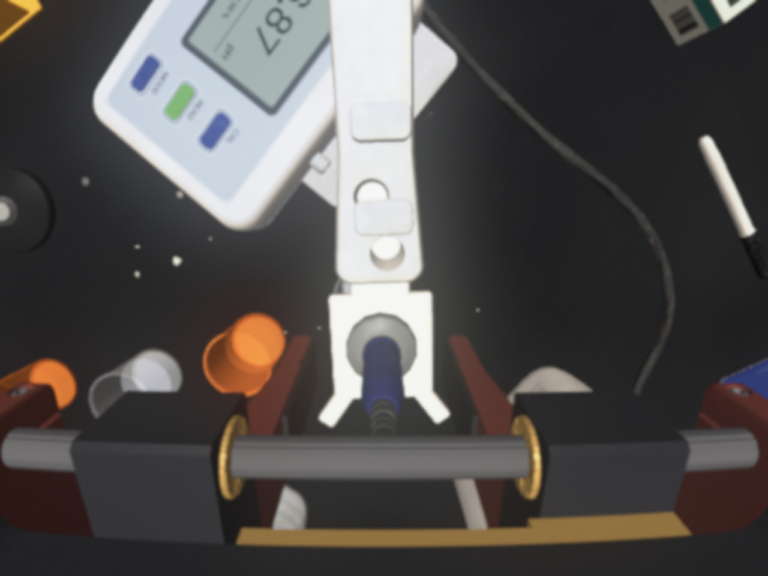

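The electrode hangs in the fork with its collar on the plate and its tip inside the sample beaker. Next: back off upward, then measure the key and the surroundings.

```bash
python3 -m handwheel '1 0 -15 0 0 0 0.3; 3 0 -45 0 0 0 0.3; 6 0 -85 0 0 0 0.3; 9 0 -125 0 0 0 0.3; 11 0 -155 0 0 0 0.3; 13 0 -175 0 0.0 0 0.5; 14 0 -185 0 -0.03 0 1; 14 0 -185 0 -0.07 0 1; 14 0 -185 0 -0.07 0 1; 14 0 -185 0 -0.07 0 1'; python3 go.py ".575 .22 .34 25.6"; python3 b.py 15 '(210,110,350,311)' '(240,140,380,341)'; python3 w.py w15
python3 - <<'E'
from h import *
p=env.camera_params("side");d=np.load("pics/side15.npy")
for uv in [(278,150),(278,170),(262,140),(315,150),(275,110),(343,140)]:
    print(uv,withd(p,uv,d[uv[1],uv[0]]).round(3))
E
```

```text
time_s: 19.85
ee_pos: [0.6571, 0.0863, 0.3701]
orientation: [0.846, 0.534, 0.002, 0.002]
ft_force: [0.6, 0.1, -0.1]
width: 0.288
t 19.85 pos [0.6571 0.0863 0.3701] yawY -25.48 z [ 0.0059 -0.0022 -1.    ] w 0.288 F [ 0.6  0.1 -0.1]
[0.575, 0.22, 0.34, 25.6] -> [  85.3 -131.8   29.4] [ 0.006  0.002 -0.891]
(278, 150) [0.577 0.437 0.122]
(278, 170) [0.577 0.438 0.066]
(262, 140) [0.533 0.605 0.082]
(315, 150) [0.681 0.55  0.073]
(275, 110) [0.574 1.102 0.002]
(343, 140) [0.778 0.689 0.045]
```

View pics/b15.png

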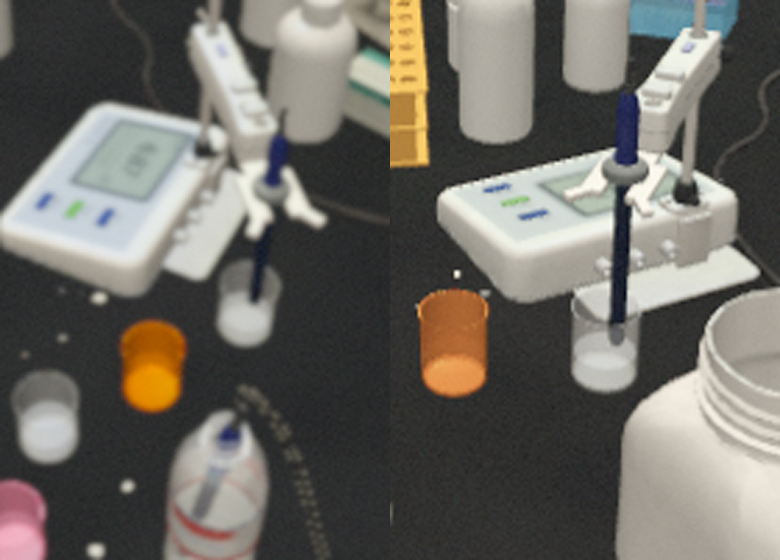

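View pics/w15_v.png

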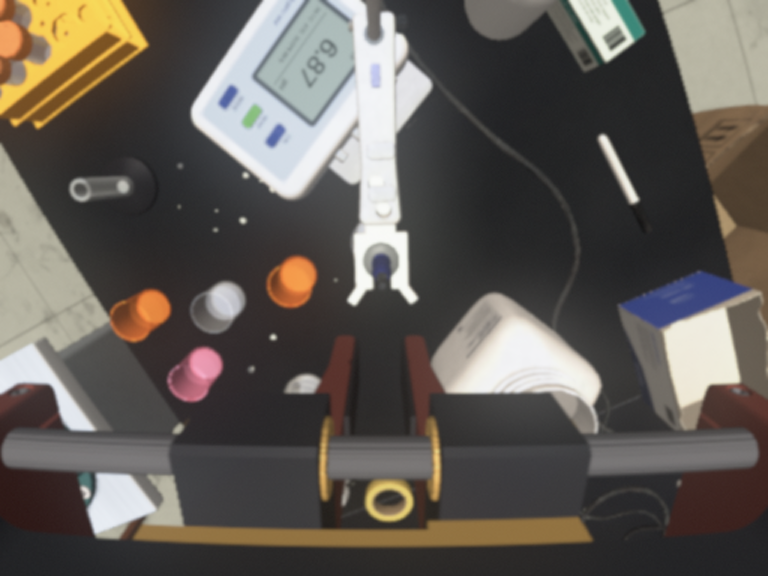

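```bash
cat > key.py <<'E'
from h import *
import pickle
np.set_printoptions(precision=4,suppress=True)
def blobs(img,col,box):
    h=cv2.cvtColor(img,cv2.COLOR_BGR2HSV)
    m=cv2.inRange(h,(40,70,90),(80,255,255)) if col=="g" else cv2.inRange(h,(105,90,60),(130,255,230))
    k=np.zeros_like(m);k[box[1]:box[3],box[0]:box[2]]=1
    n,_,st,c=cv2.connectedComponentsWithStats(m*k)
    return [(st[i,4],c[i]) for i in range(1,n) if st[i,4]>5]
ims={"scene":(cv2.imread("pics/scene15.png"),env.camera_params("scene"),(205,170,260,205)),"side":(cv2.imread("pics/side15.png"),env.camera_params("side"),(265,195,310,225)),
"wrist":(cv2.imread("pics/w15.png"),pickle.load(open("pics/w15.pkl","rb")),(135,45,200,110))}
for c in "gb":
    for n,(im,p,b) in ims.items():
        for a,uv in blobs(im,c,b): print(c,n,a,uv,onz(p,uv,.043))
g={n:max(blobs(im,"g",b),key=lambda q:q[0])[1] for n,(im,p,b) in ims.items()}
print(tri([ray(ims[n][1],g[n]) for n in("scene","side")]),tri([ray(ims[n][1],g[n]) for n in g]))
E
python3 key.py
```

```text
g scene 9 [236.3333 184.5556] [0.5905 0.2613 0.043 ]
g side 11 [284.6364 211.6364] [0.5901 0.263  0.043 ]
g wrist 66 [167.3788  77.1667] [0.5913 0.2655 0.043 ]
b scene 9 [225.6667 181.4444] [0.5744 0.2876 0.043 ]
b scene 11 [247.3636 187.7273] [0.6071 0.2347 0.043 ]
b side 10 [291.2 216.7] [0.6045 0.2402 0.043 ]
b wrist 73 [151.6712  64.0822] [0.5782 0.2945 0.043 ]
b wrist 72 [183.3194  90.0139] [0.605  0.2364 0.043 ]
(array([0.5899, 0.2602, 0.0445]), np.float64(0.00017359084245642382)) (array([0.591 , 0.2647, 0.0414]), np.float64(0.001812156606925694))
```

```bash
cat > key2.py <<'E'
from h import *
import sys
s=env.read_state();M=Ro.from_quat(s["orientation"]).as_matrix()
K=np.array([.5903,.2612,.0432]);a=np.radians(-63);k=np.array([np.cos(a),np.sin(a),0]);z=.148*k+np.array([0,0,-.989]);z/=np.linalg.norm(z)
y=np.array([np.cos(a+np.pi/2),np.sin(a+np.pi/2),0]);x=np.cross(y,z);G=np.c_[x,y,z]
print("t",s["time_s"],s["ee_pos"].round(4),"w",round(float(s["width"]),3),"F",s["ft_force"].round(1),"pressF along z",round(float(-s["ft_force"]@M[:,2]),2))
for T in [K+np.array([-.004,.008,.31])]+[K-z*h for h in(.06,.02,.005,0)]:
    print(T.round(4),(M.T@(T-s["ee_pos"])*1e3).round(1),Ro.from_matrix(M.T@G).as_rotvec().round(3))
E
python3 key2.py
```

```text
t 20.0 [0.6569 0.0857 0.3701] w 0.146 F [-0.3 -0.5 -0.8] pressF along z -0.84
[0.5863 0.2692 0.3532] [ 135.1 -142.9   16. ] [-0.062 -0.135 -0.915]
[0.5863 0.2691 0.1025] [ 135.  -144.4  266.7] [-0.062 -0.135 -0.915]
[0.589  0.2638 0.063 ] [ 131.4 -139.9  306.3] [-0.062 -0.135 -0.915]
[0.59   0.2619 0.0481] [ 130.  -138.3  321.1] [-0.062 -0.135 -0.915]
[0.5903 0.2612 0.0432] [ 129.6 -137.7  326.1] [-0.062 -0.135 -0.915]
```

```bash
python3 -m handwheel '20 -20 0 -0.01 -0.02 -0.13 1; 40 -42 0 -0.02 -0.04 -0.26 1; 62 -66 0 -0.03 -0.06 -0.39 1; 85 -90 0 -0.04 -0.08 -0.52 1; 108 -114 4 -0.05 -0.1 -0.65 1; 124 -131 8 -0.06 -0.12 -0.78 1; 132 -140 12 -0.062 -0.135 -0.915 1; 135 -143 16 -0.062 -0.135 -0.915 1; 135 -143 30 -0.062 -0.135 -0.915 1; 135 -143 65 -0.062 -0.135 -0.915 1; 135 -143 105 -0.062 -0.135 -0.915 1; 135 -143 145 -0.062 -0.135 -0.915 1; 135 -144 185 -0.062 -0.135 -0.915 1; 135 -144 220 -0.062 -0.135 -0.915 1; 135 -144 245 -0.062 -0.135 -0.915 1; 135 -144 260 -0.062 -0.135 -0.915 1; 135 -144 267 -0.062 -0.135 -0.915 1; 135 -144 267 -0.062 -0.135 -0.915 1;135 -144 267 -0.062 -0.135 -0.915 1'; python3 key2.py;  python3 b.py 16 '(200,110,300,254)' '(250,140,350,284)'; python3 w.py w16
```

```text
time_s: 21.9
ee_pos: [0.5881, 0.2692, 0.1038]
orientation: [0.522, 0.85, -0.038, 0.064]
ft_force: [0.1, 0.5, 0.0]
width: 0.005
t 21.9 [0.5881 0.2692 0.1038] w 0.005 F [0.1 0.5 0. ] pressF along z 0.07
[0.5863 0.2692 0.3532] [ -36.2   -1.  -246.8] [ 0.002  0.    -0.001]
[0.5863 0.2691 0.1025] [ 1.  -1.7  1.1] [ 0.002  0.    -0.001]
[0.589  0.2638 0.063 ] [ 1.  -1.8 41.1] [ 0.002  0.    -0.001]
[0.59   0.2619 0.0481] [ 1.  -1.8 56.1] [ 0.002  0.    -0.001]
[0.5903 0.2612 0.0432] [ 1.  -1.8 61.1] [ 0.002  0.    -0.001]
```

View pics/b16.png

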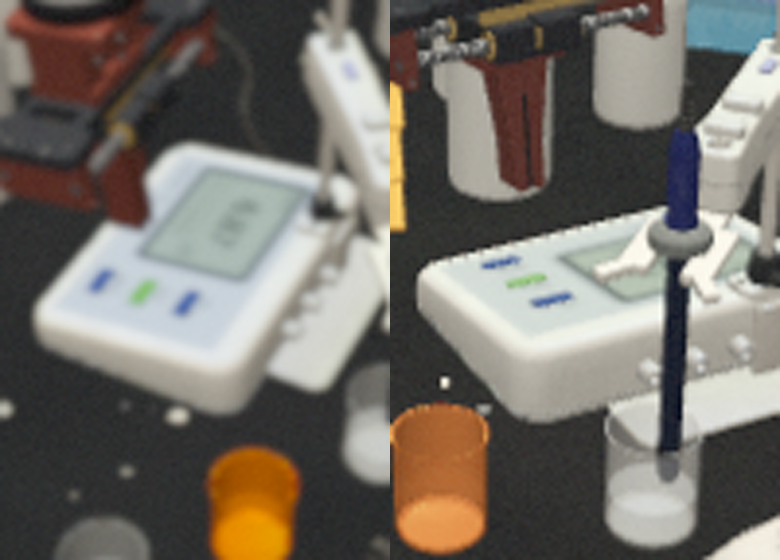

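View pics/w16_v.png

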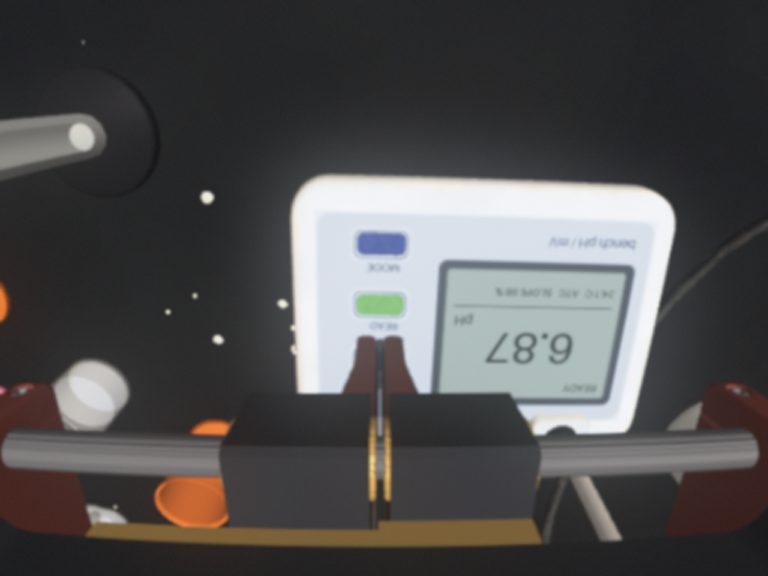

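```bash
python3 -m handwheel '3 -1 10 0 0 0 1; 3 -1 25 0 0 0 1; 3 -1 40 0 0 0 1; 3 -1 50 0 0 0 1; 3 -1 54 0 0 0 1; 3 -1 55 0 0 0 1; 3 -1 55 0 0 0 1; 3 -1 55 0 0 0 1'; python3 key2.py|sed -n '1p;$p'; python3 b.py 17 '(200,110,300,254)' '(250,140,350,284)'; python3 w.py w17
```

```text
time_s: 22.85
ee_pos: [0.5891, 0.2642, 0.0483]
orientation: [0.521, 0.85, -0.038, 0.064]
ft_force: [0.1, -0.3, -0.2]
width: 0.003
t 22.85 [0.5891 0.2642 0.0483] w 0.003 F [ 0.1 -0.3 -0.2] pressF along z -0.23
[0.5903 0.2612 0.0432] [-2.5 -0.3  5.5] [ 0.001  0.    -0.   ]
```

View pics/b17.png

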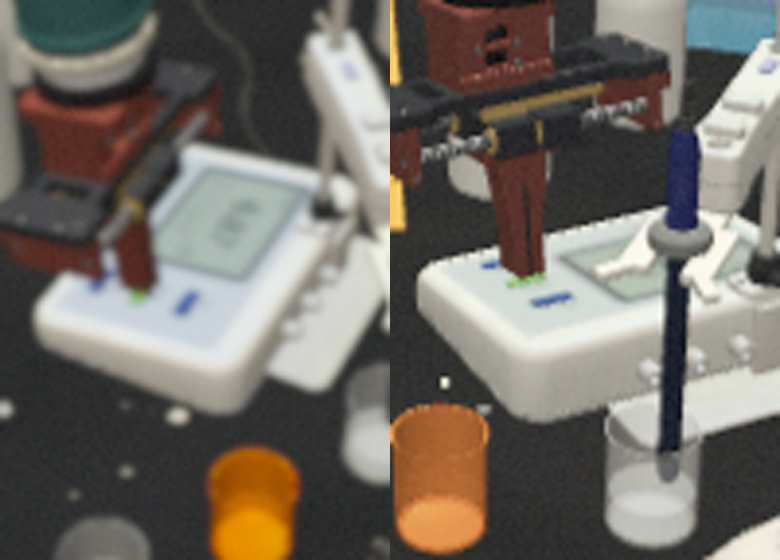

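View pics/w17_v.png

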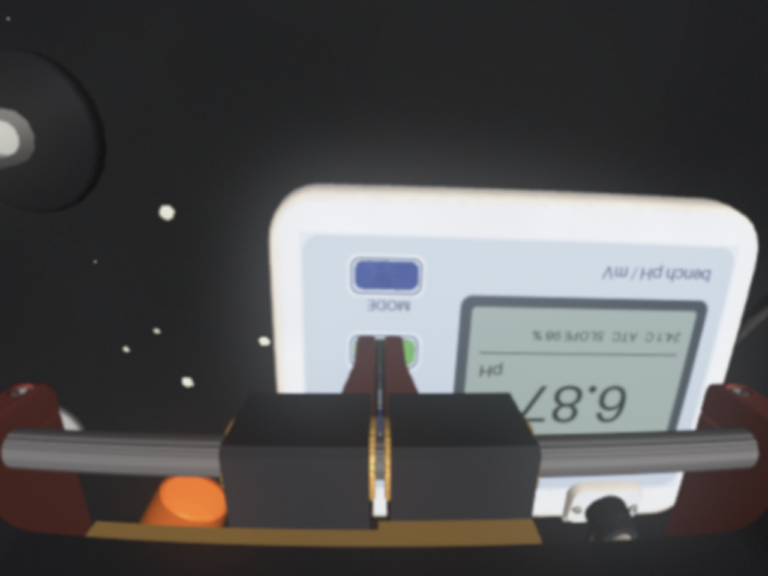

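```bash
for i in 1; do python3 -m handwheel '0 0 2 0 0 0 1; 0 0 4 0 0 0 1; 0 0 5 0 0 0 1; 0 0 5 0 0 0 1'; done; python3 key2.py|sed -n 1p
```

```text
time_s: 23.4
ee_pos: [0.5888, 0.2633, 0.0427]
orientation: [0.521, 0.85, -0.039, 0.063]
ft_force: [-0.1, 0.7, 1.2]
width: 0.007
t 23.4 [0.5888 0.2633 0.0427] w 0.007 F [-0.1  0.7  1.2] pressF along z 1.27
```

```bash
python3 -m handwheel '0 0 0.5 0 0 0 1; 0 0 1 0 0 0 1; 0 0 1 0 0 0 1'; python3 key2.py|sed -n 1p
```

```text
time_s: 23.7
ee_pos: [0.5889, 0.2632, 0.042]
orientation: [0.521, 0.85, -0.039, 0.063]
ft_force: [-1.9, 0.8, 4.1]
width: 0.006
t 23.7 [0.5889 0.2632 0.042 ] w 0.006 F [-1.9  0.8  4.1] pressF along z 4.33
```

```bash
python3 -m handwheel '0 0 0.5 0 0 0 1; 0 0 1 0 0 0 1; 0 0 1.2 0 0 0 1; 0 0 1.2 0 0 0 1'; python3 key2.py|sed -n 1p; python3 w.py w18; python3 -m handwheel '0 0 0.6 0 0 0 1; 0 0 0.6 0 0 0 1'; python3 key2.py|sed -n 1p
```

```text
time_s: 24.1
ee_pos: [0.589, 0.2632, 0.0417]
orientation: [0.521, 0.85, -0.039, 0.064]
ft_force: [-3.7, -0.0, 10.0]
width: 0.004
t 24.1 [0.589  0.2632 0.0417] w 0.004 F [-3.7 -0.  10. ] pressF along z 10.14
time_s: 24.35
ee_pos: [0.5889, 0.2632, 0.0416]
orientation: [0.521, 0.85, -0.039, 0.064]
ft_force: [-4.8, -0.3, 14.6]
width: 0.007
t 24.35 [0.5889 0.2632 0.0416] w 0.007 F [-4.8 -0.3 14.6] pressF along z 14.7
```

```bash
python3 -m handwheel '0 0 -4 0 0 0 1; 0 0 -20 0 0 0 1; 0 0 -50 0 0 0 1; 0 0 -90 0 0 0 1; 0 0 -125 0 0 0 1; 0 0 -145 0 0 0 1; 0 0 -150 0 0 0 1;0 0 -150 0 0 0 1'; python3 key2.py|sed -n 1p; python3 b.py 19 '(200,110,340,311)' '(230,130,370,331)'; python3 w.py w19
```

```text
time_s: 25.15
ee_pos: [0.5793, 0.283, 0.1886]
orientation: [0.521, 0.85, -0.038, 0.064]
ft_force: [-0.0, 1.3, -0.7]
width: 0.007
t 25.15 [0.5793 0.283  0.1886] w 0.007 F [-0.   1.3 -0.7] pressF along z -0.51
```

View pics/b19.png

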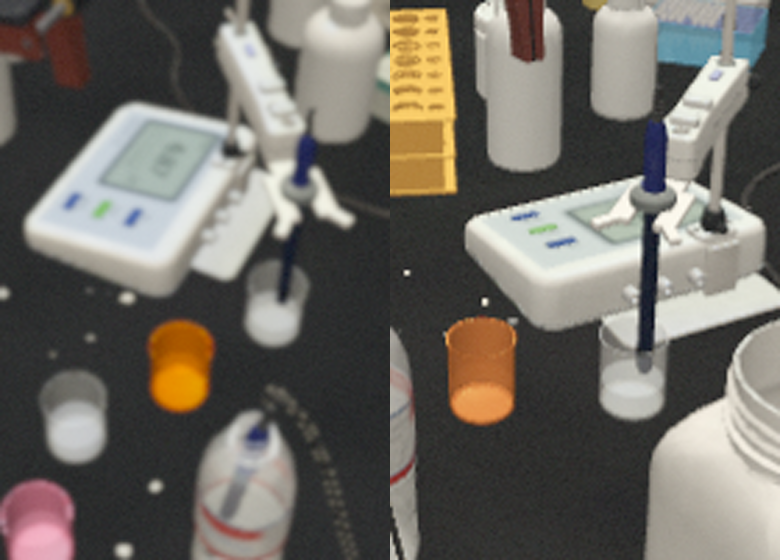

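View pics/w19_v.png

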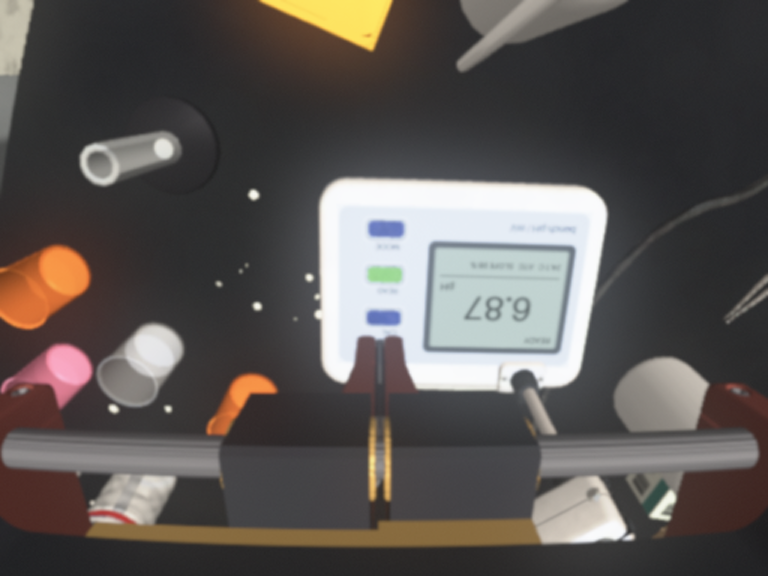

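View pics/w18_v.png

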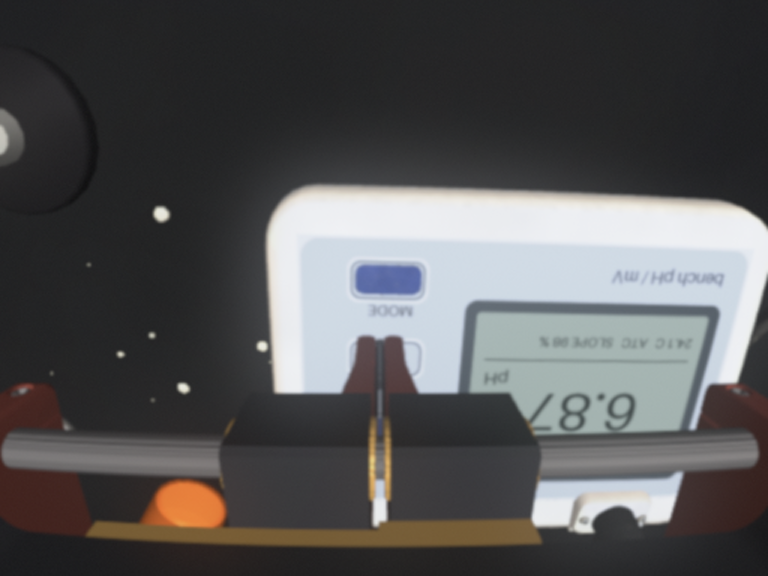

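The final pictures show the electrode upright in the clip with its tip in the sample beaker. Both beakers are standing, the key is back up and the robot is clear.

```bash
python3 -c "
from rig import env
print(env.job_done(), env.read_state()['time_s'])"
```

```text
the job is handed in; nothing more can be done
the job is handed in; nothing more can be done
```

The job is done and handed in; the last clock reading before hand-in was about 25 s of the 58 s allowed. I lifted the electrode out of its stand and held its tip low in the rinse beaker for over a second with no contact force. I then hung it in the fork, where contact began at the expected height and peaked at 8 N. Last, I pressed and released the middle READ key. The press bottomed out after about 1.2 mm at 14.7 N, and the key sat flush in the picture.

**Last checks:**
- The electrode hangs upright on its own, with its collar on the plate and its tip inside the sample beaker.
- Both beakers stand upright, and the rinse beaker shows at the same place in the picture as at the start.
- The key is back up, and the gripper is clear of everything.

**Disagreements:** Positions from the wrist camera were about 3–5 mm off those from the two fixed cameras. I relied mainly on the fixed cameras, and on views showing the electrode and fork together. My readings of the electrode's tilt in the grip varied by 1–2 degrees between pictures. The display read 6.87 both before and after the press, so it does not by itself confirm the reading was taken.

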